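# Load a blood tube on the roller mixer and put the mixer in gear

### The arm

A 6-joint arm with a two-finger parallel gripper is mounted at the origin on the work surface. World frame = base frame: x ahead of the robot, y to its left, z up, the work surface at z = 0. Lengths are in m, angles in rad, forces in N, time in s.
With the tool pointing down it reaches from about 0.325 to 0.85 m from the base axis. Payload 15.5 kg.
Tool frame: the origin (TCP) lies midway between the tips of the shut fingers; the grasp point (between the pads) lies 19 mm behind it; x points along the fingers, y is the direction in which the jaws open and shut, and the axes are right-handed (so a half turn about x gives the same grasp; the last joint's range is limited). The gripper opens to 91 mm and grips with 3 to 60 N. Pads are 32 mm wide; open, the fingers measure 118 mm over their backs; the gripper's body (76 mm by 178 mm) begins 60 mm behind the grasp point.
Start: joints at [1.038, 0.494, 1.345, -0, 1.302, -0.096], TCP at [0.264, 0.566, 0.214] pointing down, gripper open.
Joint ranges: [-2.91, 2.91], [-0.82, 2.16], [0.22, 2.67], [-1.22, 4.37], [0.12, 2.79], [-3.08, 3.08]. Speed limits (rad/s): [1.89, 1.89, 2.57, 3.01, 3.01, 3.01].

### API

Orientations are given as a unit quaternion [x, y, z, w].
In Python, from workcell import robot gives the robot as it stands.
- The arm moves only by the tool step_arm, never from a script. Its argument "series" is a list of rows, each an object of numbers: "tx", "ty", "tz": the shift along the tool's x, y, z in m; "rx", "ry", "rz": the turn, a rotation vector about the tool's x, y, z in degrees; "gripper": the finger opening in m, from 0 to 0.0912. In form: [{"tx": .., "ty": .., "tz": .., "rx": .., "ry": .., "rz": .., "gripper": ..}, ...]. A call has 1 to 10 rows; each row shifts and turns the commanded pose from where the row before left it, along the tool's axes as they then stand; what a row does not reach is not made up. A row lasts 1/10 s, in which the tool goes at most 50 mm and 8.59 degrees, less where a joint would pass 70% of its speed; a pose out of reach is approached as far as the arm can. A call with a gripper value outside its range is refused whole. The fingers move at their own pace and stop on an object; "newtons" is the grip in N (left out, the last holds). Time passes only in rows, so rows that do not move let the fingers close. It gives the time, the measured TCP pose, the force and the opening at its end, in the units of the state.
- robot.get_obs(): the state, without advancing time (a new reading comes with each control period).
- robot.capture(name): name is "scene" or "top" or "wrist"; returns a dict with "frame" (384x512x3 uint8, blue, green, red), "intrinsics" (3x3 intrinsics, pixels), "dist_coeffs" ([k1, k2, p1, p2, k3] as OpenCV has them; the pictures are not rectified), "rvec" (rotation vector, rad) and "tvec" (3), from world to camera coordinates, as OpenCV has them. Camera axes: x right, y down, z forward; pixel columns grow to the right and rows downward; lengths in m; the calibration is good to about 2 mm. A picture is of the moment at which its call begins. There is no depth.
- robot.finish_job(): hands the job in, once; it reports no verdict.
Trained networks look in the newest picture that a camera, given by its name, has taken for a name from the list of things; names that differ only in an ending like _2 or _b are one class to them, and where a whole thing is asked for, a point or a joint stands for the part that bears it (a point fixed in the world has none). Each returns a list of dicts, best first, with "conf" (0 to 1); they miss things now and then, are a little off and sometimes report something else, mostly with a low value. They report only what shows in the picture. A call takes as long as a camera call. They do not tell look-alikes from the thing itself.
- robot.look_for(camera, query): "at" ([row, column] in pixels, amid what is visible of it).
- robot.spot_point(camera, query): "at" ([row, column] in pixels: a listed point, or the origin of a listed thing).
The state is a dict: "time_s": time; "joints": joint angles; "joint_velocities": joint speeds; "tau": joint torques, N m; "tool_pos": TCP position; "tcp_rot": TCP orientation; "ft_force": force on the tool from outside, world axes, zero at the start; "moment": the same for the moment, N m; "opening": finger opening in m.
Only numpy, scipy, OpenCV 4.12 (cv2) and the standard library are available. Lean on these libraries where they do the work, as an engineer would, in place of code of your own. Each camera call takes 0.05 s, during which the arm holds its last target.

### The job

Take the purple-capped blood tube from the white tube rest and lay it gently on the roller mixer, lying in any free valley between two rollers with its whole length on the rollers, and let go. Then put the mixer in gear for it: pull the black sprung selector knob straight up out of its neutral slot, turn it until its pointer stands at the purple dot, and let it drop fully home into the slot there. Leave the other tubes and everything else on the bench where they are.

Things in the scene. Friction and masses are not known exactly. Their poses are not given: they have to be found in the camera images.
- mixer: White roller mixer, fixed, 200 x 420 mm. Origin: centre of its underside on the bench; x to its back (away from the robot at yaw 0), y along its rollers towards the gear housing, z up. Gear housing at y = +90 to +210 mm, 105 mm high; end cheek at y = -210 to -190 mm, 85 mm high; the rollers lie between them
- roller_bed (a point): Middle of the roller bed at the height of the roller tops (83.5 mm above the bench), axes as the mixer's. Six dark fixed rollers, 23 mm diameter, run along y from -138 to +138 mm, at x = -70, -42, -14, +14, +42, +70 mm. A 16 mm tube lying in a valley between two (x = -56, -28, 0, +28, +56 mm) has its axis 2 mm above this point; its thicker cap lifts that end by about 1 mm
- tube_purple: The tube to load: closed blood tube, 16 mm diameter, 110 mm long, 15 to 30 g, purple cap of 18 mm diameter. Origin: on its axis at half its length; x along the axis to the cap (cap from x = +33 to +55 mm, plain tube from -55 to +33 mm). It starts lying level in one of the three notches of the tube rest, axis 45 mm above the bench
- tube_rest: White tube rest, fixed, 85 x 160 mm. Origin: centre of the underside. Three notches at y = -50, 0, +50 mm hold tubes lying along x, caps to +x, axes at z = 45 mm. Two rails 6 mm thick at x = -30 and +18 mm carry them, flanks up to z = 46 mm; between the rails (x = -27 to +15 mm) fingers can reach down past a tube. Which tube lies in which notch varies
- gear_knob (a joint): How far the selector knob is pulled up (m): 0 = fully home in a slot of the index plate, 0.010 = end stop. It can turn only when pulled up more than 6 mm; let go between slots it rests about 6 mm up on the plate. Its spring pulls it home with 3 N at 0 and 6 N at full pull; let go within about 4 degrees of a slot it drops in by itself
- gear_turn (a joint): Turn of the selector knob (rad), positive counter-clockwise from above: 0 = neutral (the start; pointer to the mixer's back, mixer x). Gear slots at -1.326, -0.663, +0.663 and +1.326 (play about 0.03); stops just beyond the outer ones. Friction 0.02 N m
- gear_grip (a point): Middle of the knob's bar grip, on the turning axis; moves with the knob, x along the bar to the pointer end. Black bar 42 mm long, 13 mm thick, 26 mm high: from 13 mm below this point (top of the round 38 mm hub) to 13 mm above. White line and a small nose, with the index tongue under it, at the pointer end. Home, this point is 134 mm above the bench
- gear_points (a point): The spot on the housing top to which the pointer shows: 48 mm from the turning axis, turns with the knob; on the chosen dot's centre when the gear is in
- gear_axis (a point): Point of the knob's turning axis on the housing top, 105 mm above the bench; fixed to the mixer, at (-10, +150) mm in the mixer's frame
- dot_purple: Purple dot, 13 mm diameter, stuck flat on the housing top beside one of the four gear slots, 48 mm from the knob's axis. Which dot is at which hole varies. Origin: its centre
- dot_gold: Gold dot, the same size, beside another gear slot
- dot_blue: Light blue dot, the same size, beside another gear slot
- dot_green: Green dot, the same size, beside another gear slot
- tube_gold: Bystander: like tube_purple but with a gold cap, lies in the tube rest
- tube_blue: Bystander: like tube_purple but with a light blue cap, lies in the tube rest
- tube_waiting: Bystander: a purple-capped tube that already lies on the mixer, in its rearmost valley
- timer: Bystander: white bench timer, 75 x 65 x 22 mm, origin under its centre
- reagent_jar: Bystander: white jar with a blue lid, 54 mm diameter, 60 mm high, origin under its centre
- wash_bottle: Bystander: white bottle with a red cap, 60 mm diameter, 110 mm high, origin under its centre
Mind the look-alikes: they are no part of the job. What is shaped like the tube_purple but red is not meant.

How it is judged:
By the outcome, as a careful person would: the job done as asked, in the order asked, and still so for the second after the job is handed in, with the robot touching nothing.
It also fails if it takes over 51 s, if anything falls off the work surface, if the arm or the gripper's body presses on something with over 40 N, if the wrist force passes 120 N, or if a joint passes its speed limit or range.

## Working session

There is one attempt and no reset: what is moved stays moved. The work goes in short steps, Python scripts to look and compute and a tool call to move; the robot and the scene stay as the last step left them, time stands still between calls to the robot, and variables do not carry over. Pictures are saved under pics/ and viewed, and the job is handed in when it is done.

Besides the shell and the picture viewer there is one more tool, called after "Emit:" in YAML: its name, and indented under it one key for each argument. step_arm: Moves the arm, as the interface text tells. Its arguments: {"type":"object","properties":{"series":{"type":"array","items":{"type":"object","properties":{"tx":{"type":"number"},"ty":{"type":"number"},"tz":{"type":"number"},"rx":{"type":"number"},"ry":{"type":"number"},"rz":{"type":"number"},"gripper":{"type":"number"}}}},"newtons":{"type":"number"}},"required":["series"]}

```bash
mkdir -p pics; ls
python3 - <<'E'
from workcell import robot
import cv2
for n in ("scene","top","wrist"):
    c=robot.capture(n); cv2.imwrite(f"pics/{n}0.png",c["frame"])
    print(n,c["intrinsics"],c["dist_coeffs"],c["rvec"],c["tvec"])
    for q in ("tube_purple","dot_purple","gear_grip","gear_points","gear_axis","roller_bed","tube_rest","mixer"):
        print(q,[( [round(float(v)) for v in d["at"]],round(float(d["conf"]),2)) for d in robot.spot_point(n,q)][:5])
print(robot.get_obs())
E
```

```text
pics
scene [[393.50119018   0.         263.71524221]
 [  0.         393.50119018 191.19587182]
 [  0.           0.           1.        ]] [-0.03814832  0.          0.          0.          0.        ] [ 1.19233814  2.43619125 -0.83247453] [ 0.34182138 -0.24367159  1.51648782]
tube_purple [([152, 243], 0.53), ([160, 212], 0.46)]
dot_purple []
gear_grip [([239, 354], 0.69)]
gear_points [([170, 218], 0.49)]
gear_axis [([244, 350], 0.81)]
roller_bed [([218, 286], 0.92)]
tube_rest [([169, 209], 0.77)]
mixer [([242, 294], 0.71)]
top [[433.93448873   0.         256.04383222]
 [  0.         433.93448873 186.95543325]
 [  0.           0.           1.        ]] [0.02659568 0.         0.         0.         0.        ] [ 2.14764518 -2.17250893  0.08770122] [-1.54514866e-04  5.14287700e-01  1.09791039e+00]
tube_purple [([192, 364], 0.76), ([249, 350], 0.62)]
dot_purple [([178, 163], 0.58)]
gear_grip [([192, 368], 0.62), ([180, 136], 0.59)]
gear_points [([163, 143], 0.79), ([196, 350], 0.6)]
gear_axis [([182, 145], 0.86)]
roller_bed [([168, 227], 0.92)]
tube_rest [([267, 164], 0.71), ([197, 363], 0
[... 416 characters left out ...]
t []
mixer []
{'time_s': 1.35, 'joints': array([ 1.03850905e+00,  4.93628780e-01,  1.34548063e+00,  1.15040131e-05,
        1.30250847e+00, -9.54742827e-02]), 'joint_velocities': array([ 1.88682948e-03,  7.01066874e-05,  7.69383923e-04, -1.48293034e-04,
       -2.85511115e-03,  4.51220457e-04]), 'tau': array([-5.92505439e-04, -8.78708982e+01, -3.82240820e+01,  7.05706584e-02,
        4.43399220e-02,  6.25532351e-06]), 'tool_pos': array([0.26439183, 0.56633227, 0.21390363]), 'tcp_rot': array([ 0.15320561,  0.69031497, -0.15322016,  0.69030201]), 'ft_force': array([-0.0652689 ,  0.86443817,  0.77061457]), 'moment': array([-0.01770474,  0.04638848, -0.01973979]), 'opening': 0.09101149637071845}
```

Run:
```python
import cv2
a=cv2.imread("pics/top0.png"); cv2.imwrite("pics/top0b.png",cv2.resize(a,None,fx=1.56,fy=1.56,interpolation=cv2.INTER_CUBIC))
a=cv2.imread("pics/scene0.png"); cv2.imwrite("pics/scene0b.png",cv2.resize(a,None,fx=1.56,fy=1.56,interpolation=cv2.INTER_CUBIC))
```

```text
(no output)
```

View pics/top0b.png

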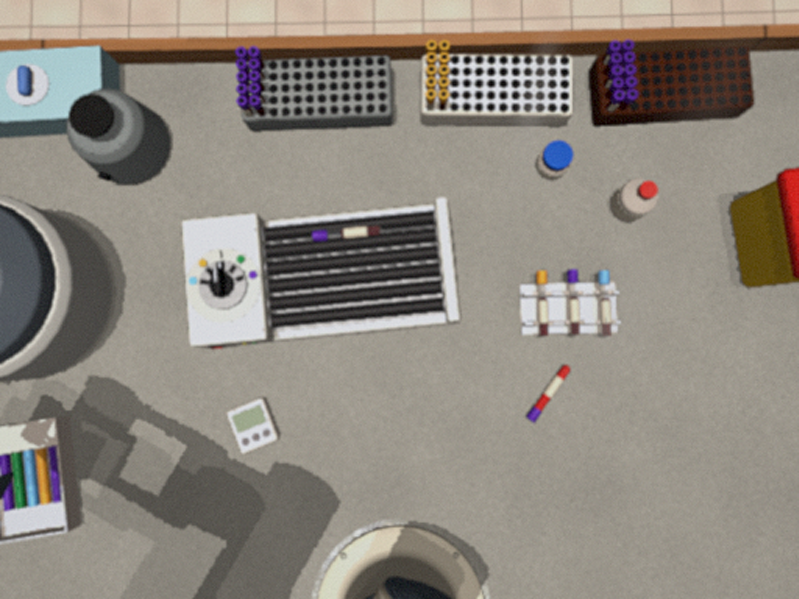

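View pics/scene0b.png

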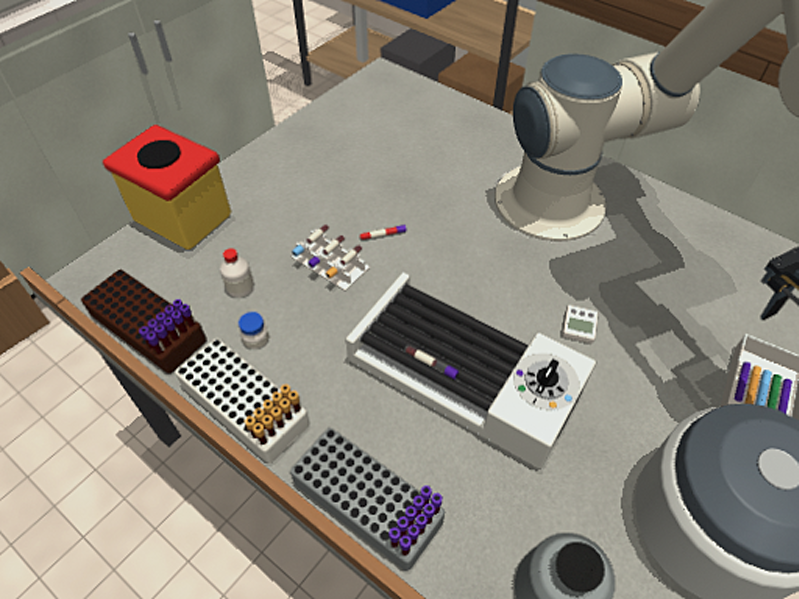

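```bash
cat > h.py <<'E'
import numpy as np, cv2
from workcell import robot
def ray(c,at):
    K=np.array(c["intrinsics"]);D=np.array(c["dist_coeffs"])
    p=cv2.undistortPoints(np.array([[[at[1],at[0]]]],float),K,D)[0,0]
    R=cv2.Rodrigues(np.array(c["rvec"],float))[0];t=np.array(c["tvec"],float).ravel()
    return -R.T@t, R.T@np.array([p[0],p[1],1.])
def atz(c,at,z):
    o,d=ray(c,at); return o+d*(z-o[2])/d[2]
def proj(c,P):
    return cv2.projectPoints(np.array(P,float).reshape(-1,1,3),np.array(c["rvec"],float),np.array(c["tvec"],float),np.array(c["intrinsics"]),np.array(c["dist_coeffs"]))[0].reshape(-1,2)
def crop(c,r0,r1,c0,c1,f,name):
    cv2.imwrite(name,cv2.resize(c["frame"][r0:r1,c0:c1],None,fx=f,fy=f,interpolation=cv2.INTER_CUBIC))
E
python3 - <<'E'
from h import *
np.set_printoptions(precision=4,suppress=True)
Z=dict(tube_purple=.045,tube_gold=.045,tube_blue=.045,dot_purple=.105,dot_green=.105,dot_gold=.105,dot_blue=.105,gear_grip=.134,gear_axis=.105,roller_bed=.0835,tube_rest=0,mixer=0,tube_waiting=.0855,gear_points=.105)
import pickle
C={}
for n in ("top","scene"):
    c=C[n]=robot.capture(n)
    for q,z in Z.items():
        print(n,q,[(np.round(d["at"],1),round(float(d["conf"]),2),atz(c,d["at"],z)[:2]) for d in robot.spot_point(n,q)][:3])
pickle.dump(C,open("c.pkl","wb"))
crop(C["top"],120,225,110,300,4.2,"pics/t1.png")
crop(C["top"],165,275,320,420,5,"pics/t2.png")
crop(C["scene"],120,300,180,390,3.3,"pics/s1.png")
E
```

```text
top tube_purple [(array([250. , 349.7]), 0.84, array([ 0.3514, -0.2384])), (array([190.7, 365.9]), 0.77, array([ 0.4993, -0.2839]))]
top tube_gold [(array([170.9, 130.1]), 0.74, array([0.5578, 0.3162])), (array([193. , 349.1]), 0.6, array([ 0.494 , -0.2416]))]
top tube_blue [(array([197.1, 389.1]), 0.78, array([ 0.4824, -0.3412]))]
top dot_purple [(array([177.5, 163.4]), 0.57, array([0.532 , 0.2164]))]
top dot_green [(array([167. , 154.3]), 0.43, array([0.558 , 0.2388]))]
top dot_gold [(array([168.3, 130.8]), 0.53, array([0.5555, 0.2958]))]
top dot_blue [(array([179.2, 123.2]), 0.53, array([0.5291, 0.3138])), (array([195.4, 348. ]), 0.39, array([ 0.4832, -0.2271]))]
top gear_grip [(array([176. , 122.4]), 0.74, array([0.5332, 0.3063])), (array([181.9, 139.8]), 0.49, array([0.5187, 0.265 ]))]
top gear_axis [(array([183.3, 144.9]), 0.89, array([0.5185, 0.261 ])), (array([166. , 152.4]), 0.29, array([0.5605, 0.2434]))]
top roller_bed [(array([170.9, 227.9]), 0.76, array([0.5491, 0.0619]))]
top tube_rest [(array([196.3, 363. ]), 0.79, array([ 0.4887, -0.2863])), (array([169.8, 132.9]), 0.
[... 865 characters left out ...]
rray([243.7, 349.8]), 0.67, array([0.5233, 0.2661]))]
scene roller_bed [(array([237.2, 350.4]), 0.66, array([0.49  , 0.2536])), (array([216.9, 284.5]), 0.57, array([0.5489, 0.0655])), (array([254.4, 342.8]), 0.33, array([0.5513, 0.2647]))]
scene tube_rest [(array([170.9, 210.3]), 0.66, array([ 0.5015, -0.2805]))]
scene mixer [(array([238.9, 295.7]), 0.81, array([0.5444, 0.1106])), (array([218.4, 284.7]), 0.35, array([0.5036, 0.0398]))]
scene tube_waiting [(array([227.4, 276.2]), 0.7, array([0.5944, 0.0688])), (array([242., 350.]), 0.26, array([0.5058, 0.2609]))]
scene gear_points [(array([256.4, 341.7]), 0.75, array([0.5711, 0.2686])), (array([216.8, 165.4]), 0.5, array([ 0.7718, -0.1945]))]
```

View pics/t1.png

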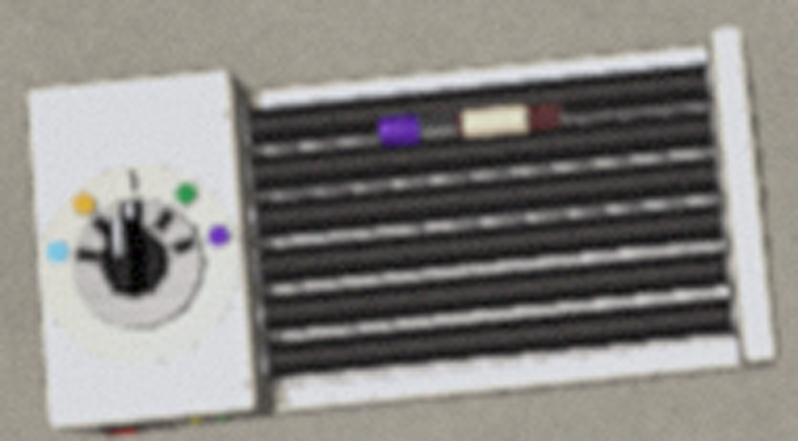

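View pics/t2.png

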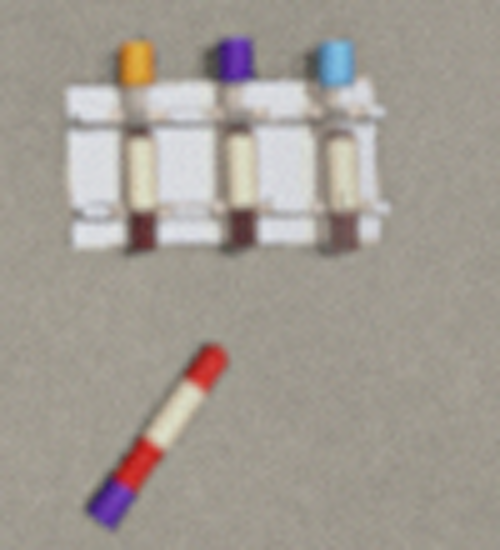

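View pics/s1.png

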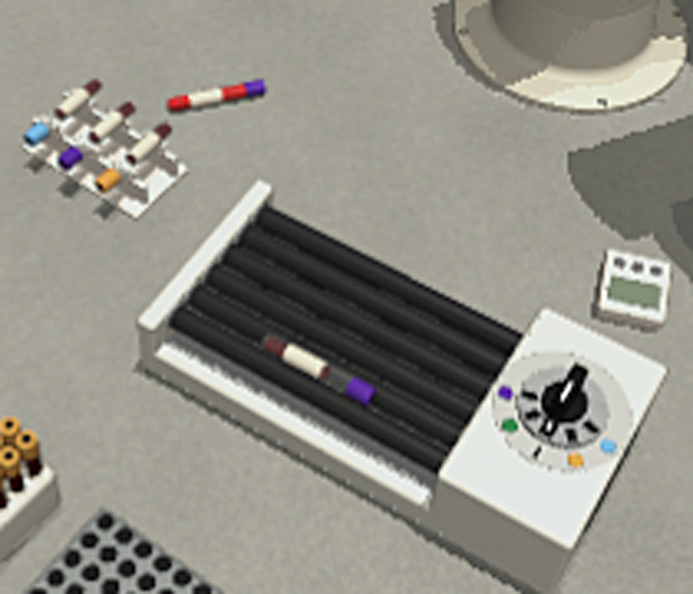

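```bash
cat > seg.py <<'E'
from h import *
import pickle
def blob(img,hsvlo,hsvhi,win):
    r0,r1,c0,c1=win; f=8
    sub=cv2.resize(img[r0:r1,c0:c1],None,fx=f,fy=f,interpolation=cv2.INTER_LINEAR)
    h=cv2.cvtColor(sub,cv2.COLOR_BGR2HSV); m=cv2.inRange(h,np.array(hsvlo),np.array(hsvhi))
    n,l,s,ce=cv2.connectedComponentsWithStats(m)
    if n<2: return None
    k=1+np.argmax(s[1:,4]); x,y=ce[k]
    return (r0+(y+.5)/f-.5, c0+(x+.5)/f-.5, s[k,4]/f/f)
COL=dict(purple=((115,90,50),(150,255,255)),gold=((10,110,100),(28,255,255)),blue=((92,70,120),(112,255,255)),green=((50,90,40),(85,255,255)))
E
python3 - <<'E'
from seg import *
from scipy.optimize import least_squares
np.set_printoptions(precision=4,suppress=True)
C=pickle.load(open("c.pkl","rb"))
W={"top":dict(purple=(168,186,156,172),gold=(162,176,124,138),blue=(172,188,116,130),green=(158,174,147,162))}
ox,oy=120,180 # scene crop s1 rows120 cols180 f3.3
def w(cx,cy,r=4): 
    x=oy+cx/3.3;y=ox+cy/3.3; return (int(y-r),int(y+r+1),int(x-r),int(x+r+1))
W["scene"]=dict(purple=w(505,393),gold=w(575,460),blue=w(608,447),green=w(509,426))
ang=dict(purple=-1.326,green=-.663,gold=.663,blue=1.326)
obs=[]
for n in W:
    for k in W[n]:
        b=blob(C[n]["frame"],*COL[k],W[n][k]); print(n,k,b, atz(C[n],b[:2],.105)[:2] if b else None)
        if b: obs.append((n,ang[k],b))
def P(p,a): return [p[0]+.048*np.cos(p[2]+a),p[1]+.048*np.sin(p[2]+a),.105]
def f(p,cam=None): return np.concatenate([proj(C[n],P(p,a))[0]-[b[1],b[0]] for n,a,b in obs if cam in(None,n)])
for cam in ("top","scene",None):
    r=least_squares(lambda p:f(p,cam),[.52,.262,.05]); print(cam,r.x,np.abs(r.fun).max())
p=r.x; c,s=np.cos(p[2]),np.sin(p[2])
Rz=np.array([[c,-s],[s,c]])
m=p[:2]-Rz@[-.010,.150]; print("mixer",m,p[2],"bed",m+Rz@[0,-.05])
pickle.dump((m,p[2]),open("mix.pkl","wb"))
# overlay
for n,win,fz in (("top",(120,225,110,300),4.2),("scene",(195,310,220,390),4.6)):
    im=C[n]["frame"]; r0,r1,c0,c1=win
    im=cv2.resize(im[r0:r1,c0:c1],None,fx=fz,fy=fz,interpolation=cv2.INTER_CUBIC)
    def L(a,b,col=(0,255,0)):
        q=[m+Rz@np.array(v[:2]) for v in (a,b)]
        u=proj(C[n],[[*q[0],a[2]],[*q[1],b[2]]]); u=(u-[c0,r0]+.5)*fz
        cv2.line(im,*[tuple(int(round(t)) for t in v) for v in u],col,1)
    for x in (-.1,.1): L((x,.09,.105),(x,.21,.105)); L((x,-.21,.085),(x,-.19,.085))
    for y in (.09,.21): L((-.1,y,.105),(.1,y,.105))
    for y in (-.21,-.19): L((-.1,y,.085),(.1,y,.085))
    for x in (-.056,-.028,0,.028,.056): L((x,-.188,.0755),(x,.088,.0755),(0,0,255))
    cv2.imwrite(f"pics/fit_{n}.png",im)
E
```

```text
top purple (np.float64(175.6622142857143), np.float64(161.6145), np.float64(13.671875)) [0.5366 0.2207]
top gold (np.float64(168.16983844468785), np.float64(129.60809145673605), np.float64(14.265625)) [0.5559 0.2987]
top blue (np.float64(179.46935224839402), np.float64(123.23005888650964), np.float64(14.59375)) [0.5285 0.3137]
top green (np.float64(165.66027227722773), np.float64(153.8715523338048), np.float64(11.046875)) [0.5613 0.2398]
scene purple (np.float64(238.56117197875167), np.float64(332.7308266932271), np.float64(11.765625)) [0.5382 0.2204]
scene gold (np.float64(258.97629813302217), np.float64(353.93910443407236), np.float64(13.390625)) [0.5576 0.2986]
scene blue (np.float64(254.73640046296296), np.float64(363.73972800925924), np.float64(13.5)) [0.5301 0.3132]
scene green (np.float64(248.43425745784694), np.float64(334.0949254215305), np.float64(12.046875)) [0.5627 0.2397]
top [0.5209 0.2661 0.0874] 0.07639224681999224
scene [0.5225 0.2658 0.0871] 0.024154570299572242
None [0.5215 0.266  0.0872] 0.3004590492253669
mixer [0.5445 0.1174] 0.087157618965341 bed [0.5489 0.0676]
```

View pics/fit_top.png

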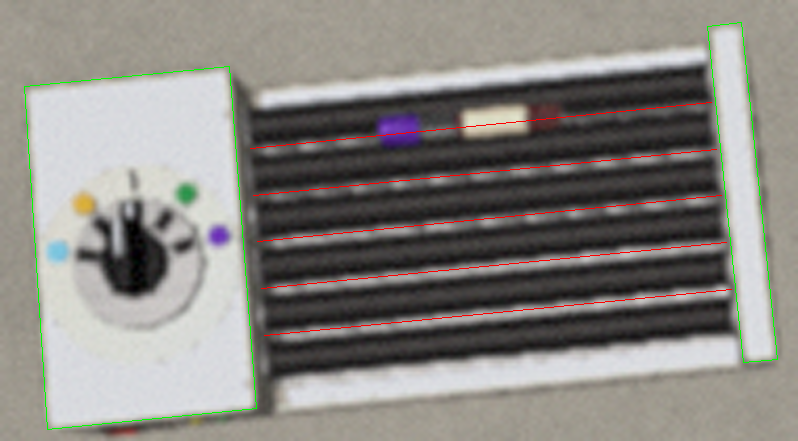

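View pics/fit_scene.png

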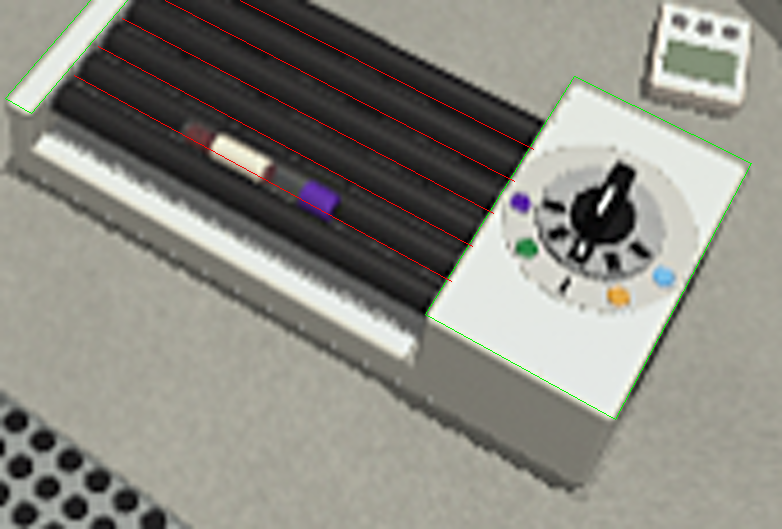

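Run:
```python
from seg import *
from scipy.optimize import least_squares
np.set_printoptions(precision=4,suppress=True)
C=pickle.load(open("c.pkl","rb"))
t=C["top"]
for uv in ((367.4,172.6),(368.6,214.6)): print(atz(t,(uv[1],uv[0]),.045)[:2])
W={"top":dict(gold=(168,186,340,354),purple=(168,186,360,374),blue=(168,186,380,394))}
def w(cx,cy,r=5): 
    x=180+cx/3.3;y=120+cy/3.3; return (int(y-r),int(y+r+1),int(x-r),int(x+r+1))
W["scene"]=dict(gold=w(108,180),purple=w(70,157),blue=w(36,133))
yo=dict(gold=.05,purple=0,blue=-.05)
obs=[]
for n in W:
    for k in W[n]:
        b=blob(C[n]["frame"],*COL[k],W[n][k]); print(n,k,b,atz(C[n],b[:2],.045)[:2]); obs.append((n,yo[k],.044,b))
    # labels: cream
def f(p,cam=None):
    return np.concatenate([proj(C[n],[p[0]+x*np.cos(p[2])-y*np.sin(p[2]),p[1]+x*np.sin(p[2])+y*np.cos(p[2]),.047])[0]-[b[1],b[0]] for n,y,x,b in obs if cam in(None,n)])
for cam in ("top","scene",None):
    r=least_squares(lambda p:f(p,cam),[.49,-.28,.0]); print(cam,r.x,np.abs(r.fun).max())
p=r.x
for n,win,fz in (("top",(165,230,330,410),9),("scene",(130,200,180,240),9)):
    im=C[n]["frame"]; r0,r1,c0,c1=win
    im=cv2.resize(im[r0:r1,c0:c1],None,fx=fz,fy=fz,interpolation=cv2.INTER_CUBIC)
    R=np.array([[np.cos(p[2]),-np.sin(p[2])],[np.sin(p[2]),np.cos(p[2])]])
    def L(a,b,col=(0,255,0)):
        q=[p[:2]+R@np.array(v[:2]) for v in (a,b)]
        u=proj(C[n],[[*q[0],a[2]],[*q[1],b[2]]]); u=(u-[c0,r0]+.5)*fz
        cv2.line(im,*[tuple(int(round(t)) for t in v) for v in u],col,1)
    for y in (-.05,0,.05):
        L((-.055,y,.045),(.055,y,.045)); L((.033,y-.009,.045),(.033,y+.009,.045)); L((.055,y-.009,.045),(.055,y+.009,.045)); L((-.055,y-.008,.045),(-.055,y+.008,.045))
    for x in (-.0425,.0425): L((x,-.08,.0),(x,.08,.0),(0,0,255))
    for x in (-.03,.018): L((x,-.08,.046),(x,.08,.046),(255,0,0))
    cv2.imwrite(f"pics/rest_{n}.png",im)
```

```text
[ 0.5454 -0.2893]
[ 0.439  -0.2884]
top gold (np.float64(177.3154030966364), np.float64(346.76895355045383), np.float64(58.53125)) [ 0.534 -0.237]
top purple (np.float64(176.583215560845), np.float64(366.5945589110384), np.float64(52.515625)) [ 0.5352 -0.2869]
top blue (np.float64(177.27319182389937), np.float64(386.7416738136078), np.float64(54.65625)) [ 0.5328 -0.3374]
scene gold (np.float64(173.8725737100737), np.float64(212.36010442260442), np.float64(31.796875)) [ 0.5336 -0.2367]
scene purple (np.float64(167.14762428793372), np.float64(200.93491066804765), np.float64(30.171875)) [ 0.5352 -0.2867]
scene blue (np.float64(159.71432128628345), np.float64(190.85404809334094), np.float64(27.453125)) [ 0.5317 -0.337 ]
top [ 0.4898 -0.2861 -0.0123] 0.47460014926960525
scene [ 0.4907 -0.2846 -0.0182] 0.34142456259672826
None [ 0.49   -0.2857 -0.0144] 0.5556674751224477
```

View pics/rest_top.png

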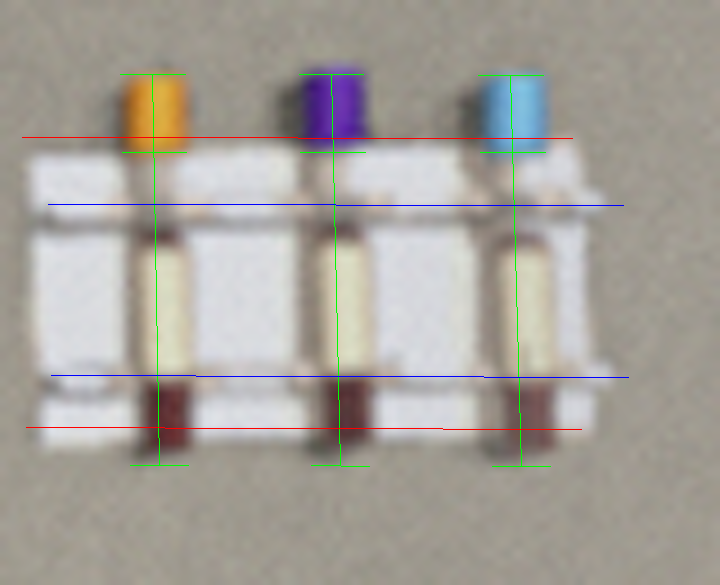

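View pics/rest_scene.png

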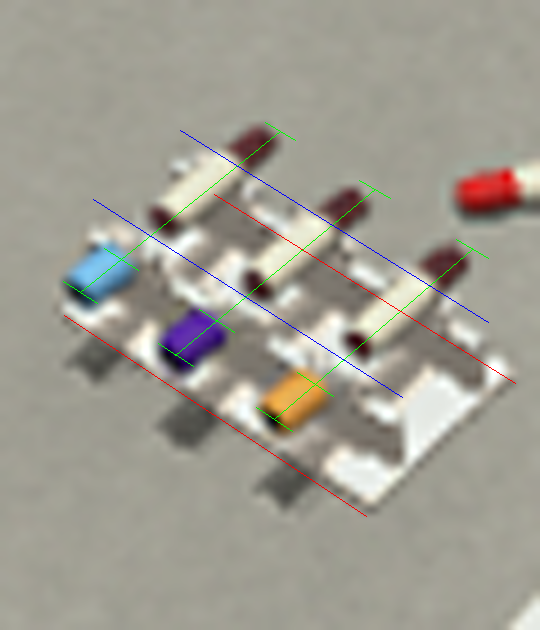

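```bash
cat > tube.py <<'E'
from seg import *
from scipy.optimize import least_squares
np.set_printoptions(precision=4,suppress=True)
C=pickle.load(open("c.pkl","rb"))
LAB=((15,25,140),(40,110,255)); DK=((0,60,40),(12,255,140)); DK2=((165,40,40),(180,255,140))
def win(n,u,v,r,r2=None):
    r2=r2 or r
    c0,r0={"top":(330,165),"scene":(180,130)}[n]; x=c0+u/9;y=r0+v/9
    return (int(round(y-r)),int(round(y+r+1)),int(round(x-r2)),int(round(x+r2+1)))
Q={"top":[("cap",COL["purple"],win("top",334,107,7)),("lab",LAB,win("top",346,305,9,4))],
   "scene":[("cap",COL["purple"],win("scene",193,337,5)),("lab",LAB,win("scene",302,240,6))]}
for n in Q:
    pts=[]
    for nm,col,w in Q[n]:
        b=blob(C[n]["frame"],*col,w); P=atz(C[n],b[:2],.045); pts.append(P); print(n,nm,b,P[:2])
    d=pts[0]-pts[1]; print("yaw",np.arctan2(d[1],d[0]),"dist",np.hypot(d[0],d[1]))
    # mask view
    r0,r1,c0,c1=Q[n][1][2]
E
python3 tube.py
```

```text
top cap (np.float64(176.583215560845), np.float64(366.5945589110384), np.float64(52.515625)) [ 0.5352 -0.2869]
top lab (np.float64(198.87182001902045), np.float64(367.26952567760344), np.float64(98.578125)) [ 0.4786 -0.2866]
yaw -0.006191461029994349 dist 0.05661882540766366
scene cap (np.float64(167.14762428793372), np.float64(200.93491066804765), np.float64(30.171875)) [ 0.5352 -0.2867]
scene lab (np.float64(156.92787001897534), np.float64(212.21909392789374), np.float64(41.171875)) [ 0.4769 -0.2886]
yaw 0.03191279230993902 dist 0.058315758545819524
```

```bash
cat > plan.py <<'E'
from h import *
from scipy.spatial.transform import Rotation as Ro
np.set_printoptions(precision=4,suppress=True)
def R0(o=None):
    o=o or robot.get_obs(); return Ro.from_quat(o["tcp_rot"]),np.array(o["tool_pos"]),o
def down(yaw): # tool x down, tool y at world yaw
    y=np.array([np.cos(yaw),np.sin(yaw),0]);x=np.array([0,0,-1.]);z=np.cross(x,y)
    return Ro.from_matrix(np.stack([x,y,z],1))
def plan(pos,yaw):
    """tool-frame shift (before turn) and turn rotvec deg"""
    R,p,o=R0(); d=R.inv().apply(np.array(pos)-p)
    rv=(R.inv()*down(yaw)).as_rotvec(degrees=True)
    print("shift",d,"turn",rv,"| pos",p,"yawy",np.arctan2(*R.as_matrix()[1::-1,1]),"tilt",R.as_matrix()[:,0],"j",o["joints"],"F",o["ft_force"],"open",o["opening"],"t",o["time_s"])
E
python3 - <<'E'
from plan import *
for y in (np.pi/2,-np.pi/2): plan([.486,-.287,.25],y)
print(R0()[0].as_matrix())
E
```

```text
shift [-0.0361 -0.6795  0.5618] turn [-25.0248  -0.0008   0.0001] | pos [0.2644 0.5663 0.2139] yawy 1.1340318539558756 tilt [-0.  0. -1.] j [ 1.0385  0.4936  1.3455  0.      1.3025 -0.0955] F [-0.3095 -0.1628 -0.5895] open 0.09136656137807075 t 2.85
shift [-0.0361 -0.6795  0.5618] turn [154.9752   0.0002   0.0011] | pos [0.2644 0.5663 0.2139] yawy 1.1340318539558756 tilt [-0.  0. -1.] j [ 1.0385  0.4936  1.3455  0.      1.3025 -0.0955] F [-0.3095 -0.1628 -0.5895] open 0.09136656137807075 t 2.85
[[-0.      0.423   0.9061]
 [ 0.      0.9061 -0.423 ]
 [-1.     -0.     -0.    ]]
```

Emit:
step_arm:
  series:
    - {"tx":-0.012,"rx":-8.34,"gripper":0.045}
    - {"tx":-0.012,"rx":-8.34}
    - {"tx":-0.012,"rx":-8.34}
    - {"ty":-0.0474,"tz":0.0123}
    - {"ty":-0.0474,"tz":0.0123}
    - {"ty":-0.0474,"tz":0.0123}
    - {"ty":-0.0474,"tz":0.0123}
    - {"ty":-0.0474,"tz":0.0123}
    - {"ty":-0.0474,"tz":0.0123}
    - {"ty":-0.0474,"tz":0.0123}

```text
validation failed for argument at $.se...
```

Emit:
step_arm:
  series:
    - {"ty":-0.0474,"tz":0.0123}
    - {"ty":-0.0474,"tz":0.0123}
    - {"ty":-0.0474,"tz":0.0123}
    - {"ty":-0.0474,"tz":0.0123}
    - {"ty":-0.0474,"tz":0.0123}
    - {"ty":-0.0474,"tz":0.0123}
    - {"ty":-0.0474,"tz":0.0123}
    - {"ty":-0.0474,"tz":0.0123}
    - {"ty":-0.0474,"tz":0.0123}
    - {"ty":-0.0474,"tz":0.0123}

```text
validation failed for argument at $.se...
```

Run:
```python
from plan import *
import pickle
c=robot.capture("wrist"); cv2.imwrite("pics/w1.png",c["frame"]); pickle.dump(c,open("w1.pkl","wb"))
plan([.486,-.287,.16],np.pi/2)
R=cv2.Rodrigues(c["rvec"])[0]; cp=-R.T@np.ravel(c["tvec"]); Rt,p,o=R0()
print("cam in tool",Rt.inv().apply(cp-p),"view dir tool",Rt.inv().apply(R[2]))
print(robot.spot_point("wrist","tube_purple"))
```

```text
shift [ 0.0539 -0.6794  0.5618] turn [-25.0272   0.0002   0.0001] | pos [0.2644 0.5663 0.2139] yawy 1.133988496954738 tilt [ 0. -0. -1.] j [ 1.0385  0.4936  1.3455 -0.      1.3025 -0.0955] F [-0.1231  0.0094  0.4364] open 0.09116919943321558 t 2.9
cam in tool [-0.1702 -0.0001 -0.0844] view dir tool [ 0.9563 -0.0016  0.2924]
[]
```

View pics/w1.png

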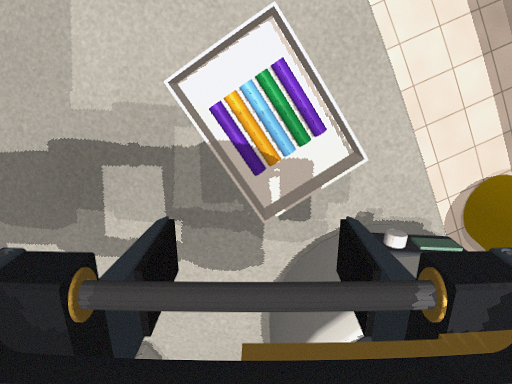

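Emit:
step_arm:
  series:
    - {"tx":-0.012,"ty":0,"tz":0,"rx":-8.34,"ry":0,"rz":0,"gripper":0.045}
    - {"tx":-0.012,"ty":0,"tz":0,"rx":-8.34,"ry":0,"rz":0,"gripper":0.045}
    - {"tx":-0.012,"ty":0,"tz":0,"rx":-8.34,"ry":0,"rz":0,"gripper":0.045}
    - {"tx":0,"ty":-0.0474,"tz":0.0123,"rx":0,"ry":0,"rz":0,"gripper":0.045}
    - {"tx":0,"ty":-0.0474,"tz":0.0123,"rx":0,"ry":0,"rz":0,"gripper":0.045}
    - {"tx":0,"ty":-0.0474,"tz":0.0123,"rx":0,"ry":0,"rz":0,"gripper":0.045}
    - {"tx":0,"ty":-0.0474,"tz":0.0123,"rx":0,"ry":0,"rz":0,"gripper":0.045}
    - {"tx":0,"ty":-0.0474,"tz":0.0123,"rx":0,"ry":0,"rz":0,"gripper":0.045}
    - {"tx":0,"ty":-0.0474,"tz":0.0123,"rx":0,"ry":0,"rz":0,"gripper":0.045}
    - {"tx":0,"ty":-0.0474,"tz":0.0123,"rx":0,"ry":0,"rz":0,"gripper":0.045}

```text
time_s: 3.95
tool_pos: [0.3505, 0.2328, 0.2501]
tcp_rot: [-0.0, 0.707, 0.0, 0.707]
ft_force: [1.1, 0.1, 0.3]
opening: 0.0449
```

All fields are required per row. Continuing.

Emit:
step_arm:
  series:
    - {"tx":0,"ty":-0.048,"tz":0.011,"rx":0,"ry":0,"rz":0,"gripper":0.045}
    - {"tx":0,"ty":-0.048,"tz":0.011,"rx":0,"ry":0,"rz":0,"gripper":0.045}
    - {"tx":0,"ty":-0.048,"tz":0.011,"rx":0,"ry":0,"rz":0,"gripper":0.045}
    - {"tx":0,"ty":-0.048,"tz":0.011,"rx":0,"ry":0,"rz":0,"gripper":0.045}
    - {"tx":0,"ty":-0.048,"tz":0.011,"rx":0,"ry":0,"rz":0,"gripper":0.045}
    - {"tx":0,"ty":-0.048,"tz":0.011,"rx":0,"ry":0,"rz":0,"gripper":0.045}
    - {"tx":0,"ty":-0.048,"tz":0.011,"rx":0,"ry":0,"rz":0,"gripper":0.045}
    - {"tx":0,"ty":-0.048,"tz":0.011,"rx":0,"ry":0,"rz":0,"gripper":0.045}
    - {"tx":0,"ty":-0.048,"tz":0.011,"rx":0,"ry":0,"rz":0,"gripper":0.045}
    - {"tx":0,"ty":-0.048,"tz":0.011,"rx":0,"ry":0,"rz":0,"gripper":0.045}

```text
time_s: 4.95
tool_pos: [0.4604, -0.2478, 0.2501]
tcp_rot: [0.0, 0.707, -0.0, 0.707]
ft_force: [0.6, -0.2, -0.9]
opening: 0.0446
```

Emit:
step_arm:
  series:
    - {"tx":0.01,"ty":-0.038,"tz":0.022,"rx":0,"ry":0,"rz":0,"gripper":0.045}
    - {"tx":0.03,"ty":0,"tz":0.0,"rx":0,"ry":0,"rz":0,"gripper":0.045}
    - {"tx":0.03,"ty":0,"tz":0.0,"rx":0,"ry":0,"rz":0,"gripper":0.045}
    - {"tx":0.0,"ty":0,"tz":0.0,"rx":0,"ry":0,"rz":0,"gripper":0.045}

```text
time_s: 5.35
tool_pos: [0.4806, -0.2825, 0.1767]
tcp_rot: [0.002, 0.709, 0.001, 0.705]
ft_force: [-0.5, 0.8, -0.1]
opening: 0.045
```

Run:
```python
from plan import *
import pickle
c=robot.capture("wrist"); cv2.imwrite("pics/w2.png",c["frame"]); pickle.dump(c,open("w2.pkl","wb"))
plan([.486,-.287,.10],np.pi/2)
for d in robot.spot_point("wrist","tube_purple"): print(d, atz(c,d["at"],.045))
```

```text
shift [ 0.079  -0.0042  0.0047] turn [-0.0162 -0.154  -0.1157] | pos [ 0.4815 -0.2829  0.179 ] yawy 1.5705114969477794 tilt [-0.0027  0.002  -1.    ] j [-0.6382  0.4398  1.5529  0.      1.1523 -2.2087] F [-0.733  -0.0939  1.3358] open 0.04503071522196736 t 5.4
{'at': [197.5, 251.0], 'conf': 0.98} [ 0.4924 -0.2878  0.045 ]
{'at': [39.2, 288.9], 'conf': 0.95} [ 0.3524 -0.2552  0.045 ]
```

View pics/w2.png

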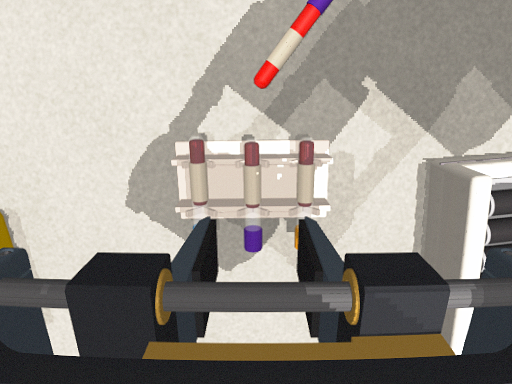

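Run:
```python
from plan import *
import pickle
c=pickle.load(open("w2.pkl","rb"))
for at in ((142,251.7),(150,251.7),(180,252),(200,252),(232,253),(250.5,253.2)): print(at,atz(c,at,.045))
crop(c,120,270,160,350,4,"pics/w2b.png")
```

```text
(142, 251.7) [ 0.4397 -0.2869  0.045 ]
(150, 251.7) [ 0.447  -0.2869  0.045 ]
(180, 252) [ 0.4752 -0.2867  0.045 ]
(200, 252) [ 0.4948 -0.2868  0.045 ]
(232, 253) [ 0.5278 -0.286   0.045 ]
(250.5, 253.2) [ 0.5478 -0.2859  0.045 ]
```

View pics/w2b.png

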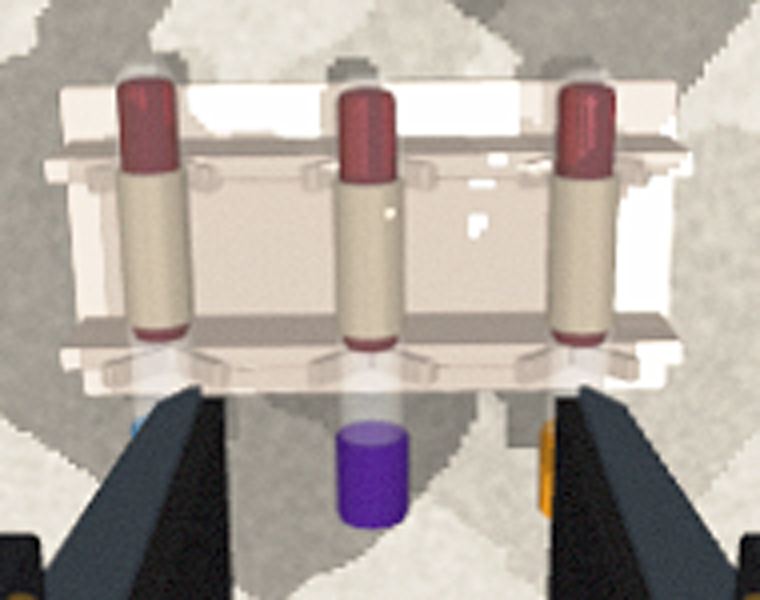

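Emit:
step_arm:
  series:
    - {"tx":0.03,"ty":-0.001,"tz":-0.001,"rx":0,"ry":0,"rz":0,"gripper":0.038}
    - {"tx":0.03,"ty":0,"tz":0.0,"rx":0,"ry":0,"rz":0,"gripper":0.038}
    - {"tx":0.03,"ty":0,"tz":0.0,"rx":0,"ry":0,"rz":0,"gripper":0.038}
    - {"tx":0.0,"ty":0,"tz":0.0,"rx":0,"ry":0,"rz":0,"gripper":0.038}
    - {"tx":0.0,"ty":0,"tz":0.0,"rx":0,"ry":0,"rz":0,"gripper":0.038}

```text
time_s: 5.95
tool_pos: [0.4822, -0.2849, 0.0917]
tcp_rot: [-0.0, 0.707, -0.0, 0.707]
ft_force: [0.3, -0.9, 0.9]
opening: 0.0381
```

Run:
```python
from plan import *
import pickle
c=robot.capture("wrist"); cv2.imwrite("pics/w3.png",c["frame"]); pickle.dump(c,open("w3.pkl","wb"))
plan([.481,-.2865,.042],np.pi/2)
```

```text
shift [ 0.0501 -0.0013 -0.0016] turn [0.0068 0.1243 0.0931] | pos [ 0.4825 -0.2852  0.0921] yawy 1.5709129282830008 tilt [ 0.0022 -0.0016 -1.    ] j [-0.6403  0.5519  1.6418 -0.      0.9452 -2.2112] F [ 0.8346  0.3667 -0.4032] open 0.03787292118144352 t 6.0
```

View pics/w3.png

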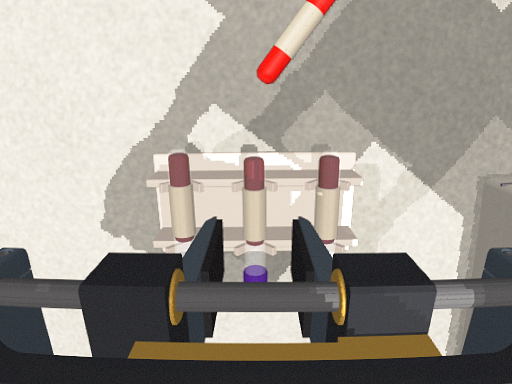

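Emit:
step_arm:
  series:
    - {"tx":0.025,"ty":-0.0015,"tz":-0.0015,"rx":0,"ry":0,"rz":0,"gripper":0.038}
    - {"tx":0.02,"ty":0,"tz":0.0,"rx":0,"ry":0,"rz":0,"gripper":0.038}
    - {"tx":0.005,"ty":0,"tz":0.0,"rx":0,"ry":0,"rz":0,"gripper":0.038}
    - {"tx":0.0,"ty":0,"tz":0.0,"rx":0,"ry":0,"rz":0,"gripper":0.038}
    - {"tx":0.0,"ty":0,"tz":0.0,"rx":0,"ry":0,"rz":0,"gripper":0.038}

```text
time_s: 6.5
tool_pos: [0.4807, -0.2866, 0.0415]
tcp_rot: [-0.0, 0.707, -0.0, 0.708]
ft_force: [-0.2, -0.4, 0.3]
opening: 0.0378
```

Run:
```python
from plan import *
import pickle
c=robot.capture("wrist"); cv2.imwrite("pics/w4.png",c["frame"]); 
plan([.481,-.2865,.042],np.pi/2)
c=robot.capture("scene"); crop(c,110,230,150,310,5,"pics/s4.png")
```

```text
shift [-0.0006  0.      0.0003] turn [-0.0015  0.0975  0.0735] | pos [ 0.4807 -0.2865  0.0414] yawy 1.570769041624657 tilt [ 0.0017 -0.0013 -1.    ] j [-0.6442  0.6274  1.6806 -0.      0.8314 -2.215 ] F [ 0.5848 -0.1041  0.3244] open 0.03772132531999789 t 6.55
```

View pics/w4.png

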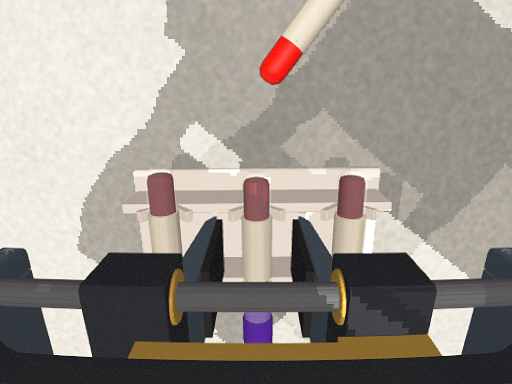

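View pics/s4.png

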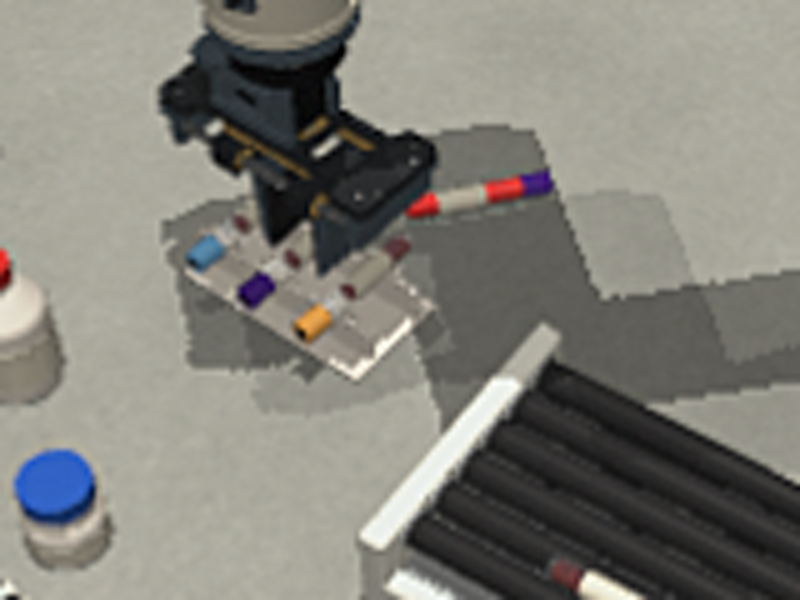

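Fingers straddle the purple-capped tube in the middle notch (wrist 257,230), between the rails and clear of the blue and gold ones. Closing with 12 N.

Emit:
step_arm:
  newtons: 12
  series:
    - {"tx":0,"ty":0,"tz":0,"rx":0,"ry":0,"rz":0,"gripper":0.008}
    - {"tx":0,"ty":0,"tz":0.0,"rx":0,"ry":0,"rz":0,"gripper":0.008}
    - {"tx":0,"ty":0,"tz":0.0,"rx":0,"ry":0,"rz":0,"gripper":0.008}
    - {"tx":0.0,"ty":0,"tz":0.0,"rx":0,"ry":0,"rz":0,"gripper":0.008}
    - {"tx":0.0,"ty":0,"tz":0.0,"rx":0,"ry":0,"rz":0,"gripper":0.008}

```text
time_s: 7.1
tool_pos: [0.4816, -0.2868, 0.0405]
tcp_rot: [-0.001, 0.706, -0.001, 0.708]
ft_force: [9.0, -1.5, -0.3]
opening: 0.0157
```

Emit:
step_arm:
  series:
    - {"tx":-0.01,"ty":0,"tz":0,"rx":0,"ry":0,"rz":0,"gripper":0.008}
    - {"tx":-0.025,"ty":0,"tz":0.0,"rx":0,"ry":0,"rz":0,"gripper":0.008}
    - {"tx":-0.04,"ty":0,"tz":0.0,"rx":0,"ry":0,"rz":0,"gripper":0.008}
    - {"tx":-0.04,"ty":0,"tz":0.0,"rx":0,"ry":0,"rz":0,"gripper":0.008}
    - {"tx":-0.03,"ty":0,"tz":0.0,"rx":0,"ry":0,"rz":0,"gripper":0.008}

```text
time_s: 7.6
tool_pos: [0.48, -0.2861, 0.1874]
tcp_rot: [-0.0, 0.707, -0.0, 0.707]
ft_force: [-0.3, -1.2, 0.2]
opening: 0.0156
```

Run:
```python
from plan import *
import pickle
m,y=pickle.load(open("mix.pkl","rb")); print(m,y)
c=robot.capture("wrist"); cv2.imwrite("pics/w5.png",c["frame"]); 
c=robot.capture("scene"); crop(c,60,230,150,380,3.4,"pics/s5.png")
plan([.549,.068,.2],y)
```

```text
[0.5445 0.1174] 0.087157618965341
shift [-0.012   0.3551  0.0676] turn [85.0021  0.3933 -0.0372] | pos [ 0.4814 -0.2871  0.189 ] yawy 1.570719309904374 tilt [ 0.005  -0.0038 -1.    ] j [-0.6443  0.4267  1.544  -0.      1.1646 -2.215 ] F [ 0.6966 -0.238  -0.5938] open 0.015561080284053272 t 7.7
```

View pics/w5.png

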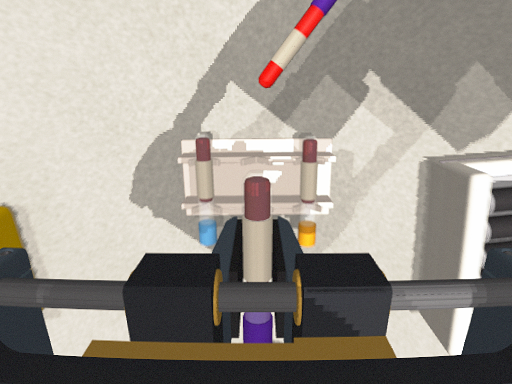

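View pics/s5.png

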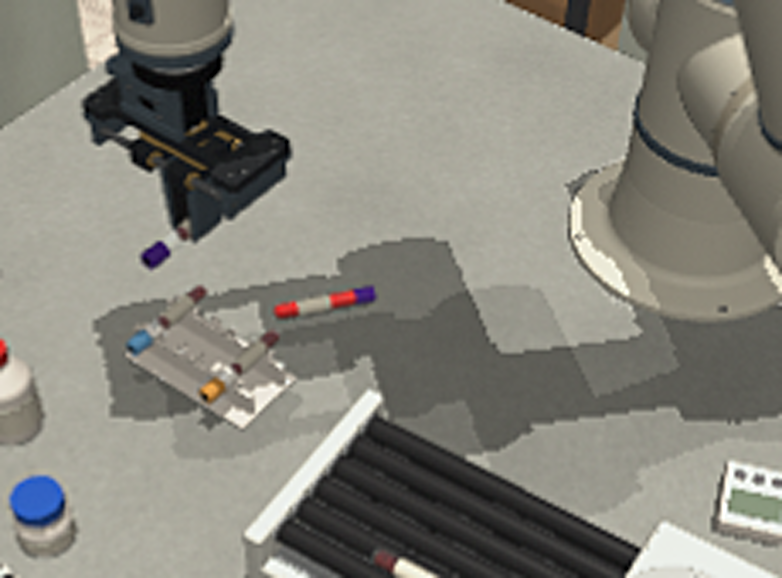

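Run:
```python
from plan import *
from seg import blob,COL
import pickle
c=robot.capture("scene"); R,p,o=R0(); print(p,o["opening"])
b=blob(c["frame"],*COL["purple"],(125,145,185,206)); print(b)
# solve cap height assuming y = p.y and x known
for z in (.180,.185,.19,.195): print(z,atz(c,b[:2],z))
w=robot.capture("wrist")
for r,cc in ((178,257.5),(314,257.5)):print(r,[atz(w,(r,cc),z) for z in (.185,.192)])
b=blob(w["frame"],*COL["purple"],(305,343,235,280)); print(b)
```

```text
[ 0.4806 -0.2865  0.1868] 0.015526563060320185
(np.float64(134.83897811918064), np.float64(195.45356145251395), np.float64(33.5625))
0.18 [ 0.5263 -0.2985  0.18  ]
0.185 [ 0.5298 -0.2944  0.185 ]
0.19 [ 0.5332 -0.2903  0.19  ]
0.195 [ 0.5366 -0.2862  0.195 ]
178 [array([ 0.4405, -0.2861,  0.185 ]), array([ 0.4387, -0.2861,  0.192 ])]
314 [array([ 0.5264, -0.286 ,  0.185 ]), array([ 0.5211, -0.286 ,  0.192 ])]
(np.float64(327.35315163064973), np.float64(257.22105237136384), np.float64(869.09375))
```

Emit:
step_arm:
  series:
    - {"tx":0,"ty":0.03,"tz":0.005,"rx":0,"ry":0,"rz":0,"gripper":0.008}
    - {"tx":0,"ty":0.045,"tz":0.009,"rx":0,"ry":0,"rz":0,"gripper":0.008}
    - {"tx":0,"ty":0.045,"tz":0.009,"rx":0,"ry":0,"rz":0,"gripper":0.008}
    - {"tx":0,"ty":0.045,"tz":0.009,"rx":0,"ry":0,"rz":0,"gripper":0.008}
    - {"tx":0,"ty":0.045,"tz":0.009,"rx":0,"ry":0,"rz":0,"gripper":0.008}
    - {"tx":0,"ty":0.045,"tz":0.009,"rx":0,"ry":0,"rz":0,"gripper":0.008}
    - {"tx":0,"ty":0.045,"tz":0.009,"rx":0,"ry":0,"rz":0,"gripper":0.008}
    - {"tx":0,"ty":0.045,"tz":0.008,"rx":0,"ry":0,"rz":0,"gripper":0.008}
    - {"tx":0,"ty":0.02,"tz":0,"rx":8,"ry":0,"rz":0,"gripper":0.008}
    - {"tx":0,"ty":0,"tz":0,"rx":8,"ry":0,"rz":0,"gripper":0.008}

```text
time_s: 8.8
tool_pos: [0.5459, 0.0818, 0.1833]
tcp_rot: [0.099, 0.701, -0.099, 0.699]
ft_force: [-0.1, -0.3, 1.0]
opening: 0.0155
```

Emit:
step_arm:
  series:
    - {"tx":0,"ty":0,"tz":0,"rx":8,"ry":0,"rz":0,"gripper":0.008}
    - {"tx":0,"ty":0,"tz":0,"rx":8,"ry":0,"rz":0,"gripper":0.008}
    - {"tx":0,"ty":0,"tz":0,"rx":8,"ry":0,"rz":0,"gripper":0.008}
    - {"tx":0,"ty":0,"tz":0,"rx":8,"ry":0,"rz":0,"gripper":0.008}
    - {"tx":0,"ty":0,"tz":0,"rx":8,"ry":0,"rz":0,"gripper":0.008}
    - {"tx":0,"ty":0,"tz":0,"rx":8,"ry":0,"rz":0,"gripper":0.008}
    - {"tx":0,"ty":0,"tz":0,"rx":8,"ry":0,"rz":0,"gripper":0.008}
    - {"tx":0,"ty":0,"tz":0,"rx":8,"ry":0,"rz":0,"gripper":0.008}
    - {"tx":0,"ty":0,"tz":0,"rx":5,"ry":0,"rz":0,"gripper":0.008}
    - {"tx":0,"ty":0,"tz":0,"rx":0,"ry":0,"rz":0,"gripper":0.008}

```text
time_s: 9.8
tool_pos: [0.5461, 0.079, 0.1835]
tcp_rot: [0.478, 0.522, -0.479, 0.52]
ft_force: [-0.0, -0.2, -0.3]
opening: 0.0156
```

Run:
```python
from plan import *
plan([.5479,.0791,.14],.0872)
c=robot.capture("wrist"); cv2.imwrite("pics/w6.png",c["frame"]); 
c=robot.capture("scene"); crop(c,110,290,180,390,3.6,"pics/s6.png")
plan([.5479,.0791,.14],.0872)
```

```text
shift [0.0435 0.0019 0.    ] turn [-0.0938 -0.0078  0.149 ] | pos [0.5461 0.079  0.1835] yawy 0.08556351667058477 tilt [-0.0026 -0.0001 -1.    ] j [ 0.0354  0.4253  1.5643  0.      1.1546 -0.0502] F [-0.0461 -0.2318 -0.314 ] open 0.015612659126023495 t 9.8
shift [0.044  0.0016 0.    ] turn [ 0.1647 -0.0054  0.1045] | pos [0.5464 0.079  0.184 ] yawy 0.09007531188599817 tilt [-0.0018 -0.0001 -1.    ] j [ 0.0354  0.4248  1.5638 -0.      1.1548 -0.0547] F [ 0.3294 -0.3827 -0.2401] open 0.015652920420563123 t 9.9
```

View pics/w6.png

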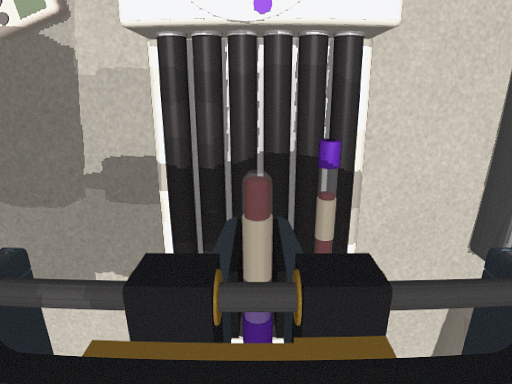

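View pics/s6.png

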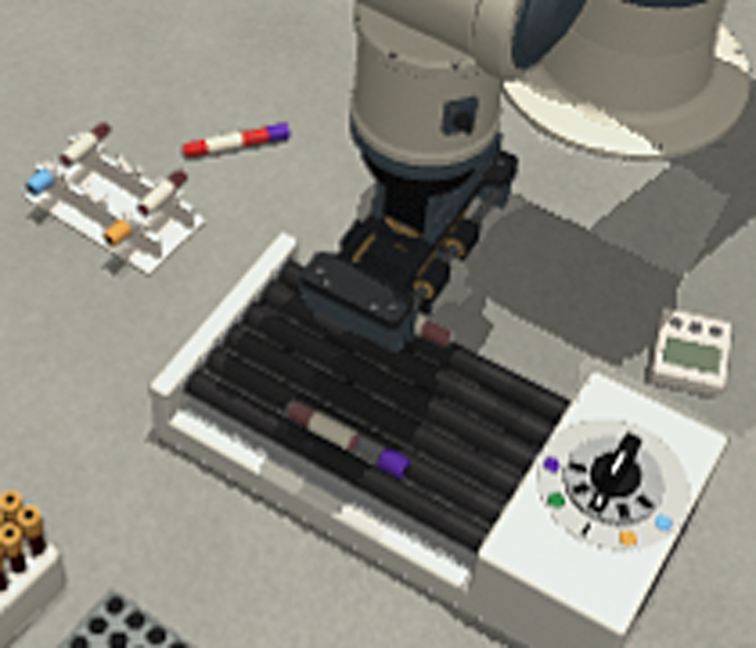

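Emit:
step_arm:
  series:
    - {"tx":0.03,"ty":0.0017,"tz":0,"rx":0,"ry":0,"rz":0,"gripper":0.008}
    - {"tx":0.03,"ty":0,"tz":0,"rx":0,"ry":0,"rz":0,"gripper":0.008}
    - {"tx":0.025,"ty":0,"tz":0,"rx":0,"ry":0,"rz":0,"gripper":0.008}
    - {"tx":0,"ty":0,"tz":0,"rx":0,"ry":0,"rz":0,"gripper":0.008}
    - {"tx":0,"ty":0,"tz":0,"rx":0,"ry":0,"rz":0,"gripper":0.008}
    - {"tx":0,"ty":0,"tz":0,"rx":0,"ry":0,"rz":0,"gripper":0.008}

```text
time_s: 10.5
tool_pos: [0.5494, 0.0792, 0.1011]
tcp_rot: [0.478, 0.521, -0.477, 0.522]
ft_force: [-0.9, 0.1, -0.4]
opening: 0.0157
```

Run:
```python
from plan import *
c=robot.capture("wrist"); cv2.imwrite("pics/w7.png",c["frame"]); 
plan([.5479,.0791,.0855],.0872)
c=robot.capture("scene"); crop(c,180,260,240,340,7,"pics/s7.png")
plan([.5479,.0791,.0855],.0872)
```

```text
shift [ 0.0157 -0.0016 -0.0001] turn [ 0.0333  0.006  -0.1168] | pos [0.5494 0.0792 0.1012] yawy 0.087781692498468 tilt [ 0.002   0.0001 -1.    ] j [ 0.0356  0.5333  1.6467  0.      0.9596 -0.0522] F [ 1.0057 -0.3115  0.4366] open 0.015422768230284909 t 10.55
shift [ 0.0157 -0.0015 -0.0001] turn [ 0.0258  0.0074 -0.1181] | pos [0.5494 0.0792 0.1012] yawy 0.08765098539022552 tilt [ 0.0021  0.0001 -1.    ] j [ 0.0356  0.5333  1.6468 -0.      0.9594 -0.0521] F [ 0.2398 -0.3023 -0.5072] open 0.01543878032071607 t 10.6
```

View pics/w7.png

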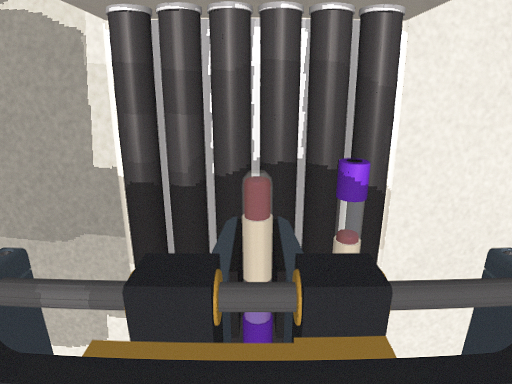

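View pics/s7.png

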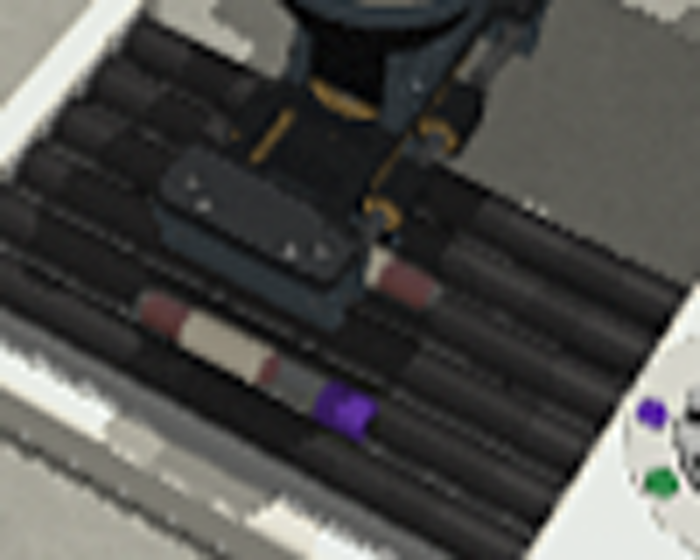

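Emit:
step_arm:
  series:
    - {"tx":0.008,"ty":-0.0007,"tz":0,"rx":0,"ry":0,"rz":0,"gripper":0.008}
    - {"tx":0.004,"ty":0,"tz":0,"rx":0,"ry":0,"rz":0,"gripper":0.008}
    - {"tx":0.002,"ty":0,"tz":0,"rx":0,"ry":0,"rz":0,"gripper":0.008}
    - {"tx":0,"ty":0,"tz":0,"rx":0,"ry":0,"rz":0,"gripper":0.008}
    - {"tx":0,"ty":0,"tz":0,"rx":0,"ry":0,"rz":0,"gripper":0.008}

```text
time_s: 11.1
tool_pos: [0.5479, 0.0791, 0.0859]
tcp_rot: [0.478, 0.521, -0.478, 0.521]
ft_force: [0.6, 0.0, -0.2]
opening: 0.0156
```

Emit:
step_arm:
  series:
    - {"tx":0.001,"ty":0,"tz":0,"rx":0,"ry":0,"rz":0,"gripper":0.008}
    - {"tx":0,"ty":0,"tz":0,"rx":0,"ry":0,"rz":0,"gripper":0.008}
    - {"tx":0,"ty":0,"tz":0,"rx":0,"ry":0,"rz":0,"gripper":0.008}

```text
time_s: 11.4
tool_pos: [0.548, 0.0791, 0.085]
tcp_rot: [0.478, 0.521, -0.478, 0.521]
ft_force: [-0.1, -0.3, -0.4]
opening: 0.0158
```

Emit:
step_arm:
  series:
    - {"tx":0.0008,"ty":0,"tz":0,"rx":0,"ry":0,"rz":0,"gripper":0.008}
    - {"tx":0,"ty":0,"tz":0,"rx":0,"ry":0,"rz":0,"gripper":0.008}
    - {"tx":0,"ty":0,"tz":0,"rx":0,"ry":0,"rz":0,"gripper":0.008}

```text
time_s: 11.7
tool_pos: [0.5479, 0.0791, 0.0841]
tcp_rot: [0.478, 0.521, -0.478, 0.521]
ft_force: [0.3, -0.6, -0.6]
opening: 0.0158
```

Run:
```python
from plan import *
c=robot.capture("wrist"); crop(c,150,384,130,390,3,"pics/w8.png"); 
plan([.5479,.0791,.084],.0872)
```

```text
shift [ 0.0001 -0.     -0.    ] turn [-0.0048  0.001   0.0002] | pos [0.5479 0.0791 0.0841] yawy 0.08711682016658234 tilt [-0. -0. -1.] j [ 0.0354  0.5571  1.6631 -0.      0.9214 -0.0517] F [0.5466 1.1061 0.8519] open 0.01566688086539975 t 11.75
```

View pics/w8.png

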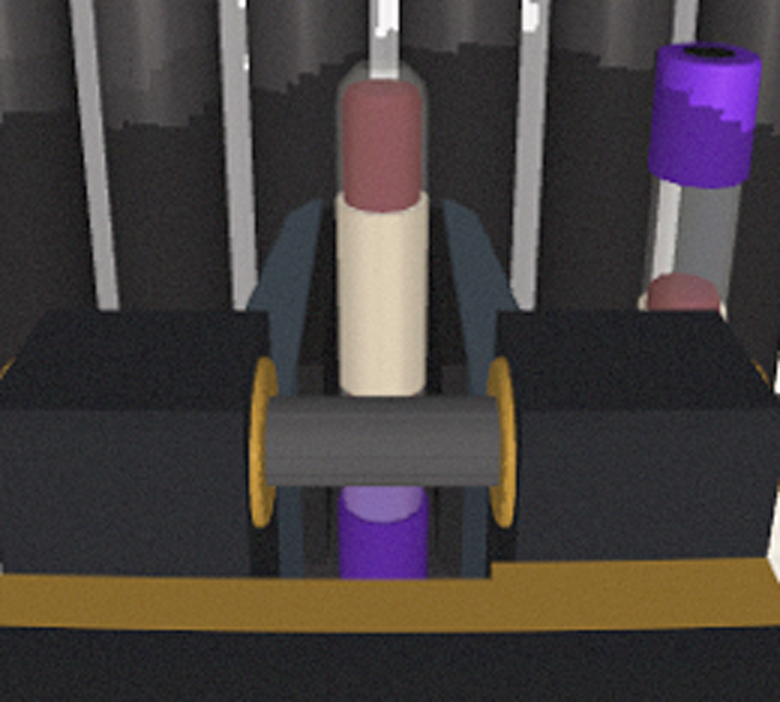

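Emit:
step_arm:
  series:
    - {"tx":0,"ty":0,"tz":0,"rx":0,"ry":0,"rz":0,"gripper":0.017}
    - {"tx":0,"ty":0,"tz":0,"rx":0,"ry":0,"rz":0,"gripper":0.019}
    - {"tx":0,"ty":0,"tz":0,"rx":0,"ry":0,"rz":0,"gripper":0.023}
    - {"tx":0,"ty":0,"tz":0,"rx":0,"ry":0,"rz":0,"gripper":0.03}
    - {"tx":0,"ty":0,"tz":0,"rx":0,"ry":0,"rz":0,"gripper":0.03}

```text
time_s: 12.25
tool_pos: [0.5479, 0.0791, 0.0841]
tcp_rot: [0.478, 0.521, -0.478, 0.521]
ft_force: [0.1, -0.9, 0.3]
opening: 0.0295
```

Emit:
step_arm:
  series:
    - {"tx":-0.003,"ty":0,"tz":0,"rx":0,"ry":0,"rz":0,"gripper":0.03}
    - {"tx":-0.01,"ty":0,"tz":0,"rx":0,"ry":0,"rz":0,"gripper":0.03}
    - {"tx":-0.03,"ty":0,"tz":0,"rx":0,"ry":0,"rz":0,"gripper":0.03}
    - {"tx":-0.04,"ty":0,"tz":0,"rx":0,"ry":0,"rz":0,"gripper":0.03}
    - {"tx":-0.04,"ty":0,"tz":0,"rx":0,"ry":0,"rz":0,"gripper":0.04}
    - {"tx":0,"ty":0,"tz":0,"rx":0,"ry":0,"rz":0,"gripper":0.04}

```text
time_s: 12.85
tool_pos: [0.5506, 0.0792, 0.213]
tcp_rot: [0.48, 0.519, -0.476, 0.524]
ft_force: [0.4, 0.8, -1.2]
opening: 0.0397
```

Run:
```python
from plan import *
c=robot.capture("wrist"); cv2.imwrite("pics/w9.png",c["frame"])
c=robot.capture("scene"); crop(c,180,290,220,390,4.5,"pics/s9.png")
plan([.5215,.266,.19],np.pi/2+.0872)
```

```text
shift [ 0.0185 -0.0105 -0.1885] turn [-90.0023   0.1136  -0.1038] | pos [0.5483 0.0791 0.2086] yawy 0.08715880312737946 tilt [ 0.0024  0.0001 -1.    ] j [ 0.0355  0.3983  1.5316  0.      1.2093 -0.0517] F [-0.4861 -0.5587 -0.0511] open 0.03972820205990969 t 12.95
```

View pics/w9.png

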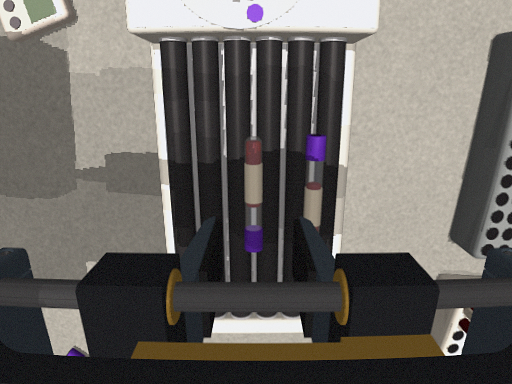

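View pics/s9.png

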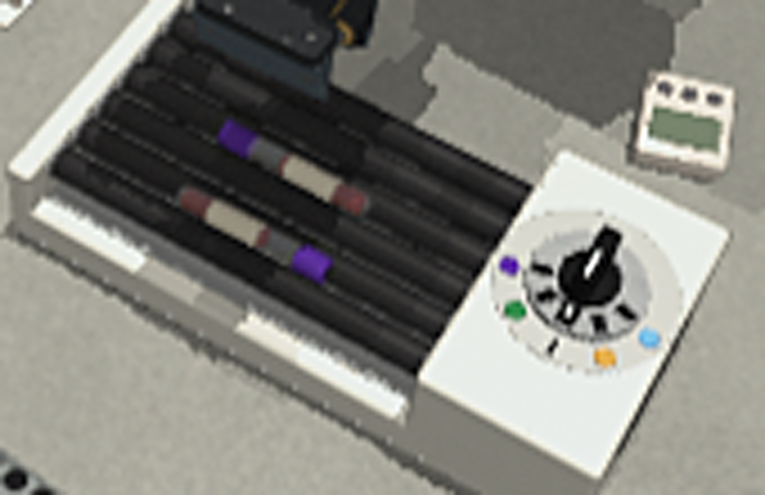

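Emit:
step_arm:
  series:
    - {"tx":0,"ty":-0.002,"tz":-0.035,"rx":0,"ry":0,"rz":0,"gripper":0.04}
    - {"tx":0,"ty":-0.002,"tz":-0.04,"rx":0,"ry":0,"rz":0,"gripper":0.04}
    - {"tx":0,"ty":-0.002,"tz":-0.04,"rx":0,"ry":0,"rz":0,"gripper":0.04}
    - {"tx":0,"ty":-0.002,"tz":-0.04,"rx":0,"ry":0,"rz":0,"gripper":0.04}
    - {"tx":0,"ty":-0.0025,"tz":-0.0335,"rx":0,"ry":0,"rz":0,"gripper":0.04}
    - {"tx":0,"ty":0,"tz":0,"rx":-8,"ry":0,"rz":0,"gripper":0.04}
    - {"tx":0,"ty":0,"tz":0,"rx":-8,"ry":0,"rz":0,"gripper":0.04}
    - {"tx":0,"ty":0,"tz":0,"rx":-8,"ry":0,"rz":0,"gripper":0.04}
    - {"tx":0,"ty":0,"tz":0,"rx":-8,"ry":0,"rz":0,"gripper":0.04}
    - {"tx":0,"ty":0,"tz":0,"rx":-8,"ry":0,"rz":0,"gripper":0.04}

```text
time_s: 13.95
tool_pos: [0.5203, 0.2657, 0.206]
tcp_rot: [0.268, 0.655, -0.269, 0.653]
ft_force: [1.0, -0.1, 0.0]
opening: 0.04
```

Emit:
step_arm:
  series:
    - {"tx":0,"ty":0,"tz":0,"rx":-8,"ry":0,"rz":0,"gripper":0.04}
    - {"tx":0,"ty":0,"tz":0,"rx":-8,"ry":0,"rz":0,"gripper":0.04}
    - {"tx":0,"ty":0,"tz":0,"rx":-8,"ry":0,"rz":0,"gripper":0.04}
    - {"tx":0,"ty":0,"tz":0,"rx":-8,"ry":0,"rz":0,"gripper":0.04}
    - {"tx":0,"ty":0,"tz":0,"rx":-8,"ry":0,"rz":0,"gripper":0.04}
    - {"tx":0.01,"ty":0,"tz":0,"rx":-8,"ry":0,"rz":0,"gripper":0.04}
    - {"tx":0.015,"ty":0,"tz":0,"rx":-2,"ry":0,"rz":0,"gripper":0.04}
    - {"tx":0,"ty":0,"tz":0,"rx":0,"ry":0,"rz":0,"gripper":0.04}
    - {"tx":0,"ty":0,"tz":0,"rx":0,"ry":0,"rz":0,"gripper":0.04}

```text
time_s: 14.85
tool_pos: [0.5206, 0.2657, 0.1816]
tcp_rot: [-0.03, 0.707, 0.03, 0.706]
ft_force: [-0.7, 0.4, 0.1]
opening: 0.0397
```

Run:
```python
from plan import *
c=robot.capture("wrist"); cv2.imwrite("pics/w10.png",c["frame"])
for q,z in (("gear_grip",.134),("gear_axis",.105),("gear_points",.105),("dot_purple",.105)):
    for d in robot.spot_point("wrist",q)[:2]: print(q,d,atz(c,d["at"],z))
plan([.5215,.266,.124],np.pi/2+.0872)
```

```text
gear_grip {'at': [217.9, 258.0], 'conf': 0.75} [0.5208 0.2666 0.134 ]
gear_axis {'at': [205.9, 256.6], 'conf': 0.71} [0.5221 0.2657 0.105 ]
gear_points {'at': [260.1, 254.3], 'conf': 0.7} [0.5694 0.2679 0.105 ]
gear_points {'at': [207.6, 32.7], 'conf': 0.16} [0.5399 0.0837 0.105 ]
dot_purple {'at': [216.6, 199.2], 'conf': 0.72} [0.535  0.2212 0.105 ]
dot_purple {'at': [205.1, 257.2], 'conf': 0.27} [0.5214 0.2661 0.105 ]
shift [ 0.0586 -0.0001  0.0002] turn [-0.0335  0.0372 -0.0112] | pos [0.5213 0.266  0.1826] yawy 1.6574118987456878 tilt [ 0.0006  0.0003 -1.    ] j [ 0.3699  0.4694  1.4864  0.      1.1852 -1.2875] F [-0.2064  0.4082  0.0683] open 0.03991320866965242 t 15.1
```

View pics/w10.png

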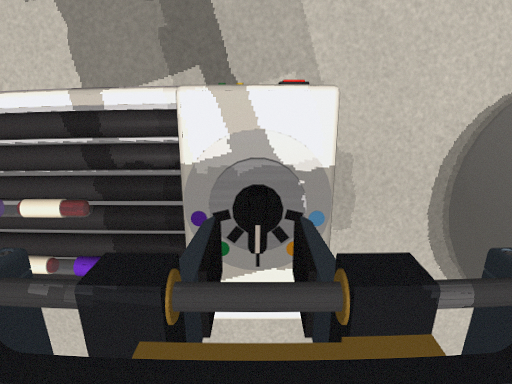

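Emit:
step_arm:
  series:
    - {"tx":0.03,"ty":0,"tz":0,"rx":0,"ry":0,"rz":0,"gripper":0.04}
    - {"tx":0.02,"ty":0,"tz":0,"rx":0,"ry":0,"rz":0,"gripper":0.04}
    - {"tx":0.008,"ty":0,"tz":0,"rx":0,"ry":0,"rz":0,"gripper":0.04}
    - {"tx":0,"ty":0,"tz":0,"rx":0,"ry":0,"rz":0,"gripper":0.04}
    - {"tx":0,"ty":0,"tz":0,"rx":0,"ry":0,"rz":0,"gripper":0.04}

```text
time_s: 15.6
tool_pos: [0.5216, 0.2662, 0.125]
tcp_rot: [-0.031, 0.706, 0.031, 0.707]
ft_force: [0.8, 0.1, 0.8]
opening: 0.04
```

Run:
```python
from plan import *
c=robot.capture("wrist"); cv2.imwrite("pics/w11.png",c["frame"])
plan([.5215,.266,.124],np.pi/2+.0872)
```

```text
shift [ 0.0012 -0.0002 -0.0003] turn [-0.0075  0.0906 -0.0268] | pos [0.5217 0.2662 0.1252] yawy 1.6578655697921247 tilt [ 0.0015  0.0006 -1.    ] j [ 0.3699  0.5369  1.5475  0.      1.0555 -1.288 ] F [0.1505 0.4561 0.5139] open 0.03975051739840679 t 15.65
```

View pics/w11.png

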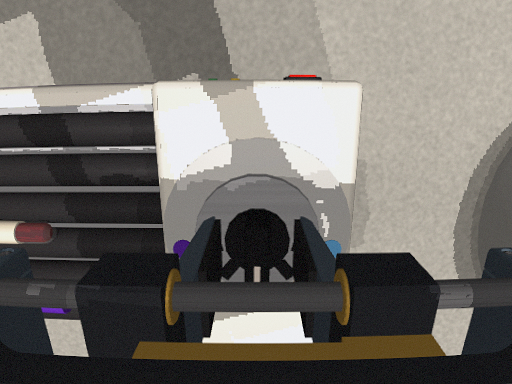

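Emit:
step_arm:
  newtons: 30
  series:
    - {"tx":0,"ty":0,"tz":0,"rx":0,"ry":0,"rz":0,"gripper":0.005}
    - {"tx":0,"ty":0,"tz":0,"rx":0,"ry":0,"rz":0,"gripper":0.005}
    - {"tx":0,"ty":0,"tz":0,"rx":0,"ry":0,"rz":0,"gripper":0.005}
    - {"tx":0,"ty":0,"tz":0,"rx":0,"ry":0,"rz":0,"gripper":0.005}
    - {"tx":0,"ty":0,"tz":0,"rx":0,"ry":0,"rz":0,"gripper":0.005}
    - {"tx":0,"ty":0,"tz":0,"rx":0,"ry":0,"rz":0,"gripper":0.005}

```text
time_s: 16.25
tool_pos: [0.5212, 0.266, 0.1244]
tcp_rot: [-0.031, 0.706, 0.031, 0.707]
ft_force: [-0.0, -0.5, 6.3]
opening: 0.013
```

Emit:
step_arm:
  series:
    - {"tx":-0.003,"ty":0,"tz":0,"rx":0,"ry":0,"rz":0,"gripper":0.005}
    - {"tx":-0.003,"ty":0,"tz":0,"rx":0,"ry":0,"rz":0,"gripper":0.005}
    - {"tx":-0.0025,"ty":0,"tz":0,"rx":0,"ry":0,"rz":0,"gripper":0.005}
    - {"tx":0,"ty":0,"tz":0,"rx":0,"ry":0,"rz":0,"gripper":0.005}
    - {"tx":0,"ty":0,"tz":0,"rx":0,"ry":0,"rz":0,"gripper":0.005}

```text
time_s: 16.75
tool_pos: [0.5212, 0.266, 0.1326]
tcp_rot: [-0.031, 0.706, 0.031, 0.707]
ft_force: [3.5, 1.1, -5.1]
opening: 0.0128
```

Run:
```python
from plan import *
c=robot.capture("scene"); crop(c,190,310,280,410,5,"pics/s12.png")
plan([.5215,.266,.124],np.pi/2+.0872)
```

```text
shift [0.0085 0.     0.0004] turn [-0.0021  0.0056  0.0005] | pos [0.5211 0.2659 0.1325] yawy 1.6579605373528747 tilt [ 0.0001  0.     -1.    ] j [ 0.3699  0.5276  1.5407 -0.      1.0732 -1.2881] F [ 3.9685  0.9186 -5.7353] open 0.012541630391019179 t 16.8
```

View pics/s12.png

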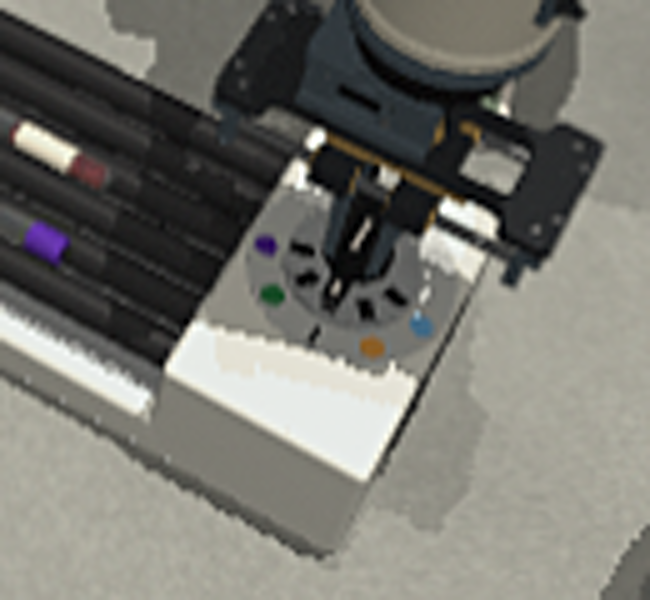

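Emit:
step_arm:
  series:
    - {"tx":0,"ty":0,"tz":0,"rx":7.6,"ry":0,"rz":0,"gripper":0.005}
    - {"tx":0,"ty":0,"tz":0,"rx":7.6,"ry":0,"rz":0,"gripper":0.005}
    - {"tx":0,"ty":0,"tz":0,"rx":7.6,"ry":0,"rz":0,"gripper":0.005}
    - {"tx":0,"ty":0,"tz":0,"rx":7.6,"ry":0,"rz":0,"gripper":0.005}
    - {"tx":0,"ty":0,"tz":0,"rx":7.6,"ry":0,"rz":0,"gripper":0.005}
    - {"tx":0,"ty":0,"tz":0,"rx":7.6,"ry":0,"rz":0,"gripper":0.005}
    - {"tx":0,"ty":0,"tz":0,"rx":7.6,"ry":0,"rz":0,"gripper":0.005}
    - {"tx":0,"ty":0,"tz":0,"rx":7.6,"ry":0,"rz":0,"gripper":0.005}
    - {"tx":0,"ty":0,"tz":0,"rx":7.6,"ry":0,"rz":0,"gripper":0.005}
    - {"tx":0,"ty":0,"tz":0,"rx":7.6,"ry":0,"rz":0,"gripper":0.005}

```text
time_s: 17.8
tool_pos: [0.5217, 0.2666, 0.1327]
tcp_rot: [0.413, 0.574, -0.412, 0.575]
ft_force: [5.0, 5.9, -6.4]
opening: 0.0127
```

Emit:
step_arm:
  series:
    - {"tx":0,"ty":0,"tz":0,"rx":0,"ry":0,"rz":0,"gripper":0.005}
    - {"tx":0,"ty":0,"tz":0,"rx":0,"ry":0,"rz":0,"gripper":0.005}

```text
time_s: 18.0
tool_pos: [0.5217, 0.2666, 0.1327]
tcp_rot: [0.411, 0.575, -0.41, 0.576]
ft_force: [4.8, 5.5, -6.4]
opening: 0.0129
```

Run:
```python
from plan import *
c=robot.capture("scene"); crop(c,190,310,280,410,5,"pics/s13.png")
plan([.5215,.266,.1325],np.pi/2+.0872-1.326)
```

```text
shift [ 0.0002 -0.0003  0.0006] turn [-0.0336 -0.0402 -0.0848] | pos [0.5216 0.2666 0.1327] yawy 0.3314091524434942 tilt [ 0.0012  0.0011 -1.    ] j [0.3702 0.5276 1.5399 0.0007 1.0725 0.0385] F [ 4.4057  4.8913 -5.993 ] open 0.012956257798649526 t 18.05
```

View pics/s13.png

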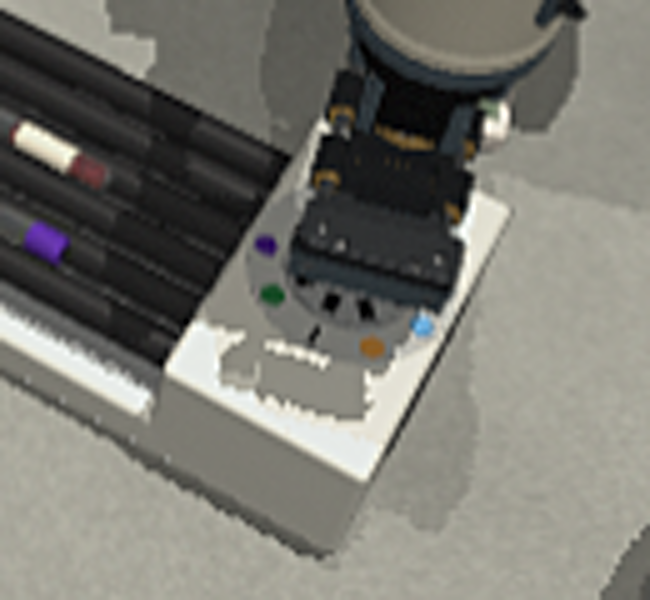

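Emit:
step_arm:
  series:
    - {"tx":0.002,"ty":0,"tz":0,"rx":0,"ry":0,"rz":0,"gripper":0.005}
    - {"tx":0.002,"ty":0,"tz":0,"rx":0,"ry":0,"rz":0,"gripper":0.005}
    - {"tx":0.002,"ty":0,"tz":0,"rx":0,"ry":0,"rz":0,"gripper":0.005}
    - {"tx":0.0015,"ty":0,"tz":0,"rx":0,"ry":0,"rz":0,"gripper":0.005}
    - {"tx":0,"ty":0,"tz":0,"rx":0,"ry":0,"rz":0,"gripper":0.005}
    - {"tx":0,"ty":0,"tz":0,"rx":0,"ry":0,"rz":0,"gripper":0.005}

```text
time_s: 18.65
tool_pos: [0.5216, 0.2666, 0.1253]
tcp_rot: [0.411, 0.576, -0.41, 0.576]
ft_force: [3.5, 5.1, -4.3]
opening: 0.0129
```

Emit:
step_arm:
  series:
    - {"tx":0,"ty":0,"tz":0,"rx":0,"ry":0,"rz":0,"gripper":0.016}
    - {"tx":0,"ty":0,"tz":0,"rx":0,"ry":0,"rz":0,"gripper":0.03}
    - {"tx":0,"ty":0,"tz":0,"rx":0,"ry":0,"rz":0,"gripper":0.04}
    - {"tx":0,"ty":0,"tz":0,"rx":0,"ry":0,"rz":0,"gripper":0.04}

```text
time_s: 19.05
tool_pos: [0.5209, 0.2658, 0.1251]
tcp_rot: [0.411, 0.576, -0.411, 0.576]
ft_force: [-0.1, -0.3, 0.1]
opening: 0.037
```

Emit:
step_arm:
  series:
    - {"tx":-0.02,"ty":0,"tz":0,"rx":0,"ry":0,"rz":0,"gripper":0.04}
    - {"tx":-0.04,"ty":0,"tz":0,"rx":0,"ry":0,"rz":0,"gripper":0.04}
    - {"tx":-0.045,"ty":0,"tz":0,"rx":0,"ry":0,"rz":0,"gripper":0.04}
    - {"tx":-0.03,"ty":-0.04,"tz":0,"rx":0,"ry":0,"rz":0,"gripper":0.04}
    - {"tx":0,"ty":-0.048,"tz":0,"rx":0,"ry":0,"rz":0,"gripper":0.04}
    - {"tx":0,"ty":-0.048,"tz":0,"rx":0,"ry":0,"rz":0,"gripper":0.04}
    - {"tx":0,"ty":0,"tz":0,"rx":0,"ry":0,"rz":0,"gripper":0.04}

```text
time_s: 19.75
tool_pos: [0.3865, 0.2197, 0.2599]
tcp_rot: [0.409, 0.576, -0.412, 0.575]
ft_force: [-0.2, -0.0, 0.2]
opening: 0.0401
```

Run:
```python
from plan import *
import pickle
C={n:robot.capture(n) for n in ("scene","top","wrist")}; pickle.dump(C,open("end.pkl","wb"))
crop(C["scene"],180,310,250,400,5,"pics/s14.png"); crop(C["top"],120,225,110,300,4.2,"pics/t14.png"); cv2.imwrite("pics/w14.png",C["wrist"]["frame"])
R,p,o=R0(); print(p,o["time_s"],o["ft_force"])
```

```text
[0.393  0.2219 0.2606] 19.9 [-0.4285 -0.1176 -0.5948]
```

View pics/s14.png

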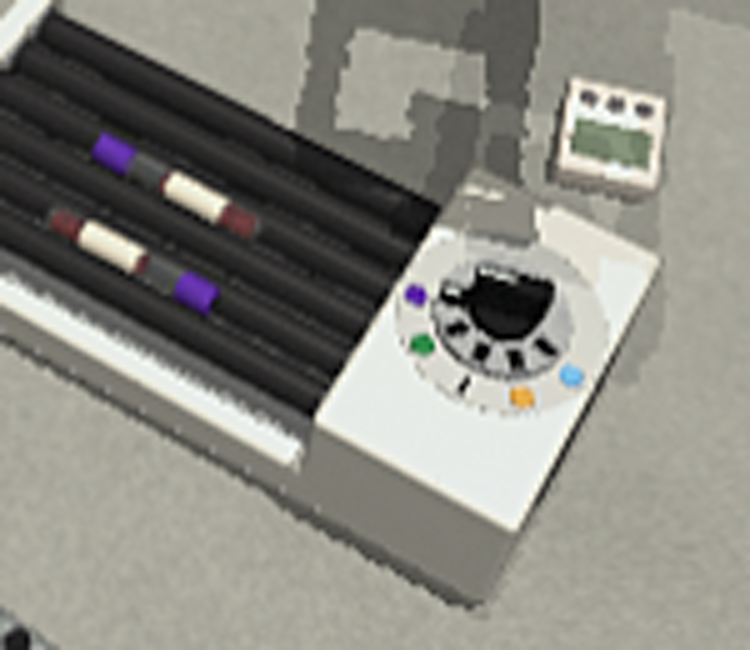

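View pics/t14.png

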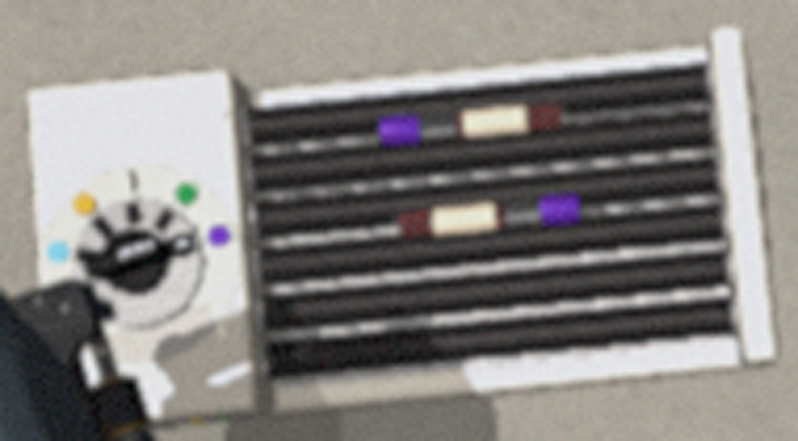

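View pics/w14.png

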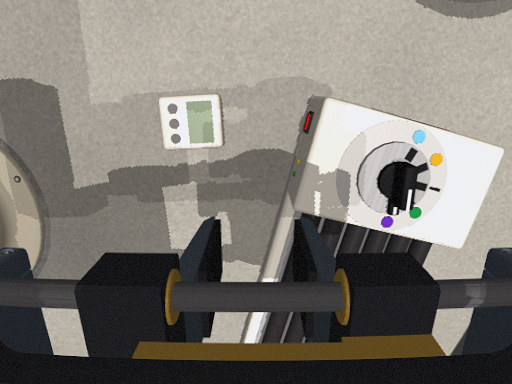

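Run:
```python
from plan import *
import pickle
C=pickle.load(open("end.pkl","rb"))
crop(C["scene"],220,262,328,372,14,"pics/a.png"); crop(C["top"],163,203,122,166,14,"pics/b.png"); crop(C["wrist"],130,235,340,450,6,"pics/d.png")
# predicted bar top outline & white line for lift 0 and 6 mm
ax=np.array([.5215,.266]); th=.0872-1.326
for n,win,f,nm in (("scene",(220,262,328,372),14,"a"),("top",(163,203,122,166),14,"b"),("wrist",(130,235,340,450),6,"d")):
    im=cv2.imread(f"pics/{nm}.png")
    for z,col in ((.147,(0,255,0)),(.153,(0,0,255))):
        u=np.array([np.cos(th),np.sin(th)]);v=np.array([-u[1],u[0]])
        P=[[*(ax+a*u+b*v),z] for a,b in ((.021,.0065),(.021,-.0065),(-.021,-.0065),(-.021,.0065))]
        q=((proj(C[n],P)-[win[2],win[0]]+.5)*f).astype(int)
        cv2.polylines(im,[q.reshape(-1,1,2)],True,col,1)
    cv2.imwrite(f"pics/{nm}.png",im)
```

```text
(no output)
```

View pics/a.png

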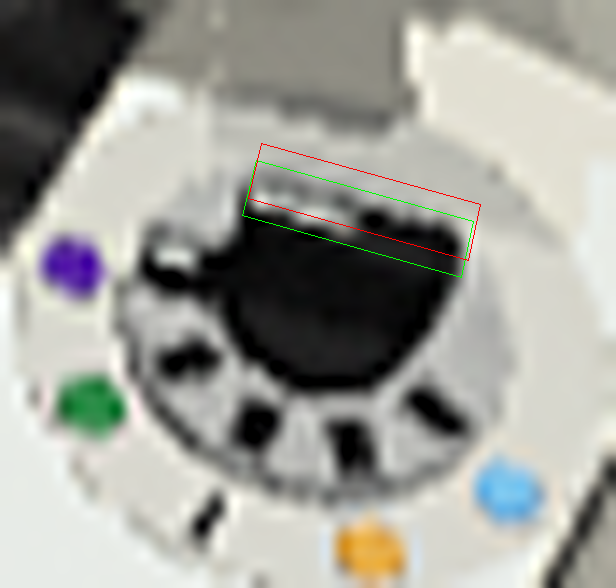

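View pics/d.png

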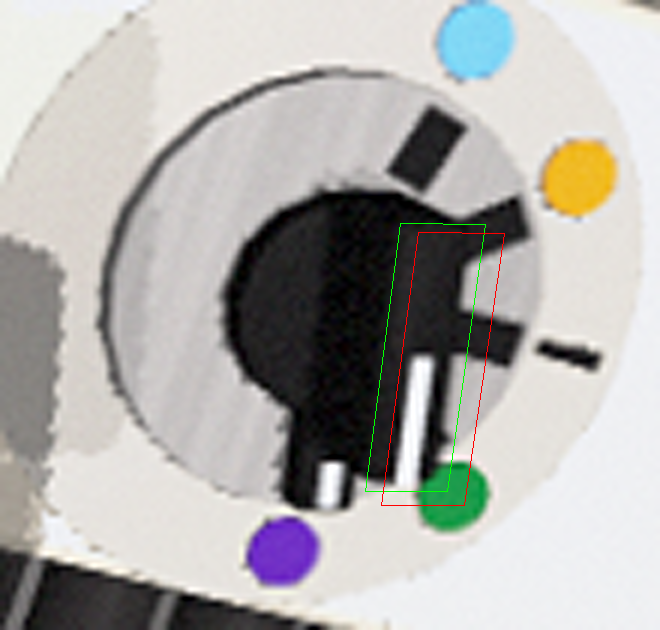

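View pics/b.png

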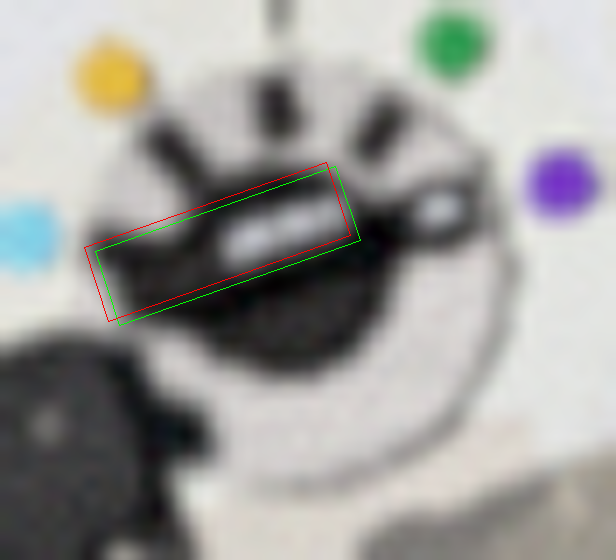

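Run:
```python
from plan import *
import pickle
from scipy.optimize import least_squares
E=pickle.load(open("end.pkl","rb")); B=pickle.load(open("c.pkl","rb"))
E["wrist"]=robot.capture("wrist"); E["scene"]=robot.capture("scene")
R,p,o=R0();print(p,o["joint_velocities"].max())
crop(E["wrist"],130,235,340,450,6,"pics/d2.png")
crop(B["scene"],220,262,328,372,14,"pics/a0.png"); crop(B["top"],163,203,122,166,14,"pics/b0.png")
def tri(C,obs):
    f=lambda X:np.concatenate([proj(C[n],X)[0]-[c,r] for n,r,c in obs])
    s=least_squares(f,[.52,.26,.13]); return s.x,s.fun
print("nose end",tri(E,[("scene",220+250/14-.5,328+175/14-.5),("top",163+205/14-.5,122+438/14-.5)]))
print(tri(E,[("scene",220+250/14-.5,328+175/14-.5),("wrist",130+484/6-.5,340+332/6-.5)]))
print("line end",tri(E,[("top",163+228/14-.5,122+283/14-.5),("wrist",130+420/6-.5,340+416/6-.5)]))
```

```text
[0.3935 0.222  0.2602] 0.007913580956096997
nose end (array([0.5316, 0.2377, 0.1202]), array([ 0.2721,  0.0044,  0.206 , -0.1174]))
(array([0.5322, 0.2383, 0.1202]), array([ 0.3394,  0.2684, -0.0559,  0.1523]))
line end (array([0.525 , 0.2574, 0.1478]), array([-0.3047, -0.3058, -0.154 ,  0.0552]))
```

View pics/a0.png

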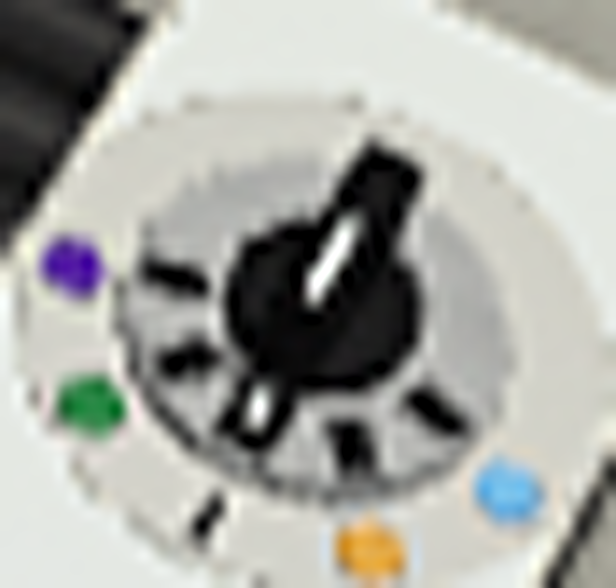

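View pics/b0.png

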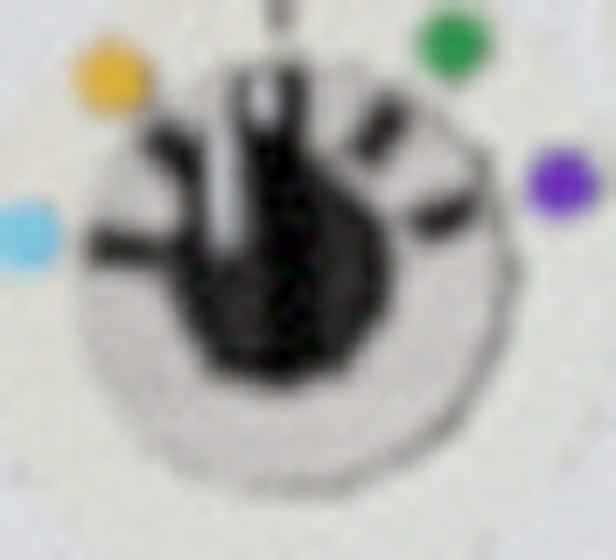

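View pics/d2.png

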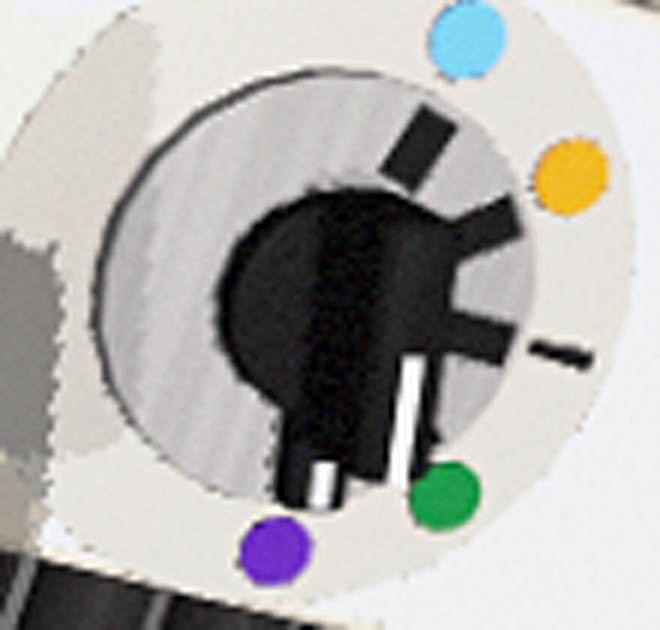

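Run:
```python
from h import *
import pickle
from scipy.optimize import least_squares
B=pickle.load(open("c.pkl","rb"));E=pickle.load(open("end.pkl","rb"))
def tri(C,obs):
    f=lambda X:np.concatenate([proj(C[n],X)[0]-[c,r] for n,r,c in obs])
    s=least_squares(f,[.52,.26,.13]); return s.x.round(4),s.fun.round(2)
g=lambda n,u,v:("scene",220+v/14-.5,328+u/14-.5) if n=="s" else ("top",163+v/14-.5,122+u/14-.5)
print("nose0",tri(B,[g("s",259,408),g("t",262,95)]))
print("line0",tri(B,[g("s",333,258),g("t",225,190)]))
print("nose1",tri(E,[g("s",175,250),g("t",438,205)]))
p=tri(E,[g("s",175,250),g("t",438,205)])[0]; print("nose angle",np.arctan2(p[1]-.266,p[0]-.5215)-.0872)
crop(E["top"],165,275,320,420,5,"pics/t15.png")
```

```text
nose0 (array([0.5511, 0.2684, 0.1187]), array([ 0.31,  0.  ,  0.24, -0.14]))
line0 (array([0.5311, 0.2667, 0.1459]), array([ 0.16,  0.  ,  0.12, -0.07]))
nose1 (array([0.5316, 0.2377, 0.1202]), array([ 0.27,  0.  ,  0.21, -0.12]))
nose angle -1.3151962502612082
```

View pics/t15.png

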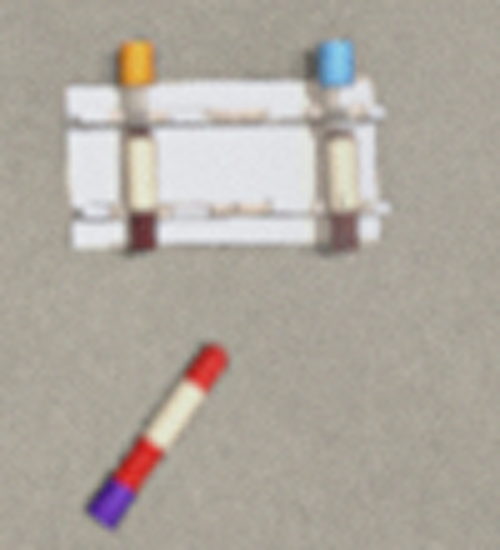

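Run:
```python
from seg import *
E=pickle.load(open("end.pkl","rb")); c=E["wrist"]
ax=np.array([.5215,.266]); yaw=.0872
P=[];U=[]
W=dict(purple=(380,221),gold=(435,159),blue=(418,136),green=(415,212))
ang=dict(purple=-1.326,green=-.663,gold=.663,blue=1.326)
for k,(u,v) in W.items():
    b=blob(c["frame"],*COL[k],(v-9,v+10,u-11,u+12)); a=ang[k]+yaw
    P.append([ax[0]+.048*np.cos(a),ax[1]+.048*np.sin(a),.105]); U.append([b[1],b[0]]); print(k,b)
P=np.array(P);U=np.array(U)
d=U-proj(c,P); print("dot offsets",d.round(2))
M=cv2.estimateAffine2D(proj(c,P),U)[0]; print(M.round(3))
th=yaw-1.326;u=np.array([np.cos(th),np.sin(th)])
for nm,a0,a1,z0 in (("line",.0,.021,.147),("nose",.024,.03,.1185)):
  for dz in (0,.001,.002,.006):
    q=proj(c,[[*(ax+a0*u),z0+dz],[*(ax+a1*u),z0+dz]]); q=q@M[:,:2].T+M[:,2]
    print(nm,dz,((q-[340,130]+.5)*6).round(0).tolist())
```

```text
purple (np.float64(221.48466870300751), np.float64(386.4528704573935), np.float64(99.75))
gold (np.float64(159.16328661142043), np.float64(436.08592030299104), np.float64(120.671875))
blue (np.float64(136.19023451983685), np.float64(418.792755839822), np.float64(126.421875))
green (np.float64(212.18972129404617), np.float64(414.9775212636695), np.float64(102.875))
dot offsets [[-0.74 -0.16]
 [-0.5  -0.25]
 [-0.61 -0.34]
 [-0.44 -0.37]]
[[ 1.008e+00  2.000e-03 -4.310e+00]
 [-2.000e-03  1.000e+00  7.740e-01]]
line 0 [[422.0, 359.0], [403.0, 490.0]]
line 0.001 [[424.0, 361.0], [406.0, 492.0]]
line 0.002 [[427.0, 363.0], [409.0, 495.0]]
line 0.006 [[439.0, 370.0], [420.0, 504.0]]
nose 0 [[328.0, 448.0], [324.0, 482.0]]
nose 0.001 [[331.0, 450.0], [326.0, 484.0]]
nose 0.002 [[333.0, 452.0], [329.0, 486.0]]
nose 0.006 [[343.0, 460.0], [338.0, 494.0]]
```

Run:
```python
from workcell import robot
print(robot.finish_job()); print(robot.get_obs()["time_s"])
```

```text
the job is handed in; nothing more can be done
None
the job is handed in; nothing more can be done
```

The purple-capped tube is on the roller mixer and the selector is in the purple-dot gear. The job was handed in at about 20 s on the robot's clock; it returned no verdict.

- **Tube:** I took it from the middle notch of the rest and laid it in the middle valley, with its cap towards the end cheek. It dropped about 2 to 4 mm onto the rollers when the fingers opened. The last pictures show it lying in the valley, well inside the roller ends.
- **Selector:** I pulled the knob up about 8 mm, turned it 76° clockwise from above and let it drop. The pointer nose then measured −1.315 rad; the purple slot is at −1.326 rad with 0.03 play.
- **Everything else:** The gold, blue and waiting tubes, the red-bodied tube and the timer look unmoved in the last pictures. I did not check the reagent jar and wash bottle again. The gripper was clear of everything when I handed in.

**Checks that were less certain:**
- The knob's height measured about 0.5 to 2 mm above fully home. That is about the calibration error and well below the 6 mm of a missed slot. I took it as home but did not press on it to confirm.
- While gripping the tube in the rest, the sensor briefly showed about 9 N sideways. It was gone once the tube was lifted.

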